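# Fetch the cup from behind the glaze jars

## Robot

A 6-joint arm with a two-finger parallel gripper is mounted at the origin on the work surface. World frame = base frame: x ahead of the robot, y to its left, z up, the work surface at z = 0. Lengths are in m, angles in rad, forces in N, time in s.
With the tool pointing down it reaches from about 0.375 to 0.9 m from the base axis. Payload 3.1 kg.
Tool frame: the origin (TCP) lies between the finger pads; the fingertips stand 22 mm ahead of it and the grasp point (between the pads) lies 3 mm ahead of it; z points along the fingers, y is the line along which they close (so a half turn about z gives the same grasp; the last joint's range is limited). The gripper opens to 87 mm and grips with 3 to 60 N. Pads are 19 mm wide; open, the fingers measure 117 mm over their backs; the gripper's body (75 mm by 190 mm) begins 51 mm behind the grasp point.
Start: joints at [-1.464, 0.527, 1.433, -0, 1.181, -0.178], TCP at [0.176, -0.6, 0.216] pointing down, gripper open.
Joint ranges: [-3.08, 3.08], [-0.75, 2.2], [0.22, 2.44], [-1.43, 4.57], [0, 2.65], [-2.85, 2.85]. Speed limits (rad/s): [2.79, 2.79, 3.14, 3.14, 3.14, 3.14].

## Interface

Orientations are given as a unit quaternion [x, y, z, w].
In Python, from rig import get_obs, camera, get_calibration, hand_in, cut_out gives the robot as it stands.
- The arm moves only by the shell command python3 -m inch 'ROWS' [OPENING] [FORCE]. ROWS is JSON, one flat list of numbers, 6 for each row, row after row: the shift along the tool's x, y, z scaled (see below), then the turn, a rotation vector about the tool's x, y, z scaled (see below). A call has 1 to 20 rows; each row is the pose to reach, as a shift and turn from the pose commanded when the call began, along the tool's axes at that moment; what a row does not reach only later rows make up. The controller multiplies each number of a shift by 0.08 m and each number of a turn by 90 degrees. A row lasts 1/12 s, in which the tool goes at most 41.7 mm and 7.16 degrees, less where a joint would pass 70% of its speed; a pose out of reach is approached as far as the arm can. A call with a number of a shift or a turn outside -1 to 1 is refused whole. A call with a gripper value outside its range is refused whole. OPENING is the finger opening in mm, from 0 to 87, set as the call begins (- or left out, the last holds). The fingers move at their own pace and stop on an object; FORCE is the grip in N (left out, the last holds). Time passes only in rows, so rows that repeat a pose let the fingers close. It gives the time, the measured TCP pose, the force, the opening and the grip force at its end, in the units of the state.
- get_obs(): the state, without advancing time (a new reading comes with each control period).
- camera(name): name is "side" or "top" or "wrist"; returns the picture (480x640x3 uint8, red, green, blue); there is no depth.
- get_calibration(name): a dict with "vertical_fov" (degrees; the focal length in pixels is half the picture's height over the tangent of half this angle, whatever the lens; pixels are square), "cx", "cy" (the principal point, pixels), "D" ([k1, k2, p1, p2, k3] as OpenCV has them; the pictures are not rectified), "T" (4x4, takes a point from camera to world coordinates). Camera axes: x right, y down, z forward; pixel columns grow to the right and rows downward; lengths in m; the calibration is good to about 2 mm. A picture is of the moment at which its call begins: read the wrist's pose just before it. get_calibration takes no time and is no camera call; for the wrist camera it gives the pose at the moment of the call.
- hand_in(): hands the job in; it is judged then, once.
Trained networks look in the newest picture that a camera, given by its name, has taken for a name from the list of things; names that differ only in an ending like _2 or _b are one class to them, and where a whole thing is asked for, a point or a joint stands for the part that bears it (a point fixed in the world has none). Each returns a list of dicts, best first, with "conf" (0 to 1); they miss things now and then, are a little off and sometimes report something else, mostly with a low value. They report only what shows in the picture. A call takes as long as a camera call.
- cut_out(camera, thing): "region" (480x640 bool, what is visible of it) and "bbox" ([left, top, right, bottom] in pixels, round what is visible of it).
The state is a dict: "time": time; "q": joint angles; "joint_velocities": joint speeds; "joint_torque": joint torques, N m; "position": TCP position; "tool_rot": TCP orientation; "ft_force": force on the tool from outside, world axes, zero at the start; "moment": the same for the moment, N m; "grip_width": finger opening in m; "grip_force": force on a finger pad.
Only numpy, scipy, OpenCV 4.12 (cv2) and the standard library are available. Lean on these libraries where they do the work, as an engineer would, in place of code of your own. Each camera call takes 0.05 s, during which the arm holds its last target. There are 200 camera calls.

## Task

Clear all three glaze jars out of the bay into the white side tray, standing, then fetch the small terracotta cup and stand it in the centre of the banding wheel while the jars wait in the tray. Then put every jar back centred on the coaster of its own colour. Set things down rather than drop them, and tip nothing over.

Things in the scene. Friction and masses are not known exactly. Their poses are not given: they have to be found in the camera images.
- jar_blue: White round glaze jar with a blue lid and blue band, 54 mm diameter, straight-sided white body to 90 mm, lid 51 mm diameter on top to 110 mm in all; 0.17 to 0.33 kg; closed and rigid. Origin: centre of its underside; z up. At the start it stands on the coaster of its own colour in the bay, 60 mm (centre to centre) in front of, left of or right of the cup.
- jar_yellow: White round glaze jar with a yellow lid and yellow band, 54 mm diameter, straight-sided white body to 90 mm, lid 51 mm diameter on top to 110 mm in all; 0.17 to 0.33 kg; closed and rigid. Origin: centre of its underside; z up. At the start it stands on the coaster of its own colour in the bay, 60 mm (centre to centre) in front of, left of or right of the cup.
- jar_green: White round glaze jar with a green lid and green band, 54 mm diameter, straight-sided white body to 90 mm, lid 51 mm diameter on top to 110 mm in all; 0.17 to 0.33 kg; closed and rigid. Origin: centre of its underside; z up. At the start it stands on the coaster of its own colour in the bay, 60 mm (centre to centre) in front of, left of or right of the cup.
- coaster_blue: Home place of the blue jar: flat blue disc, 70 mm diameter, 3 mm thick, fixed on the base of the bay, its rim showing all round under the jar. Origin: centre of its underside (12 mm above the table); jars stand 3 mm higher.
- coaster_yellow: Home place of the yellow jar: flat yellow disc, 70 mm diameter, 3 mm thick, fixed on the base of the bay, its rim showing all round under the jar. Origin: centre of its underside (12 mm above the table); jars stand 3 mm higher.
- coaster_green: Home place of the green jar: flat green disc, 70 mm diameter, 3 mm thick, fixed on the base of the bay, its rim showing all round under the jar. Origin: centre of its underside (12 mm above the table); jars stand 3 mm higher.
- cup: Small terracotta-brown open bisque cup, straight-sided, 44 mm outer diameter, 48 mm high, wall 4 mm, about 0.09 kg. Origin: centre of its underside; z up. It starts on the base of the bay, hemmed in by the three jars in front and at the sides (gaps of about 6 to 16 mm) and by the back board behind.
- bay: Fixed plywood stock bay: base 180 x 230 mm, 12 mm thick, with a back board along its rear edge, whose top is 60 mm above the table. Origin: table level under the cup's starting place; x points from the cup to the back board (whose face is 63 mm from the origin), y along the board, z up. Coasters stand at (0, 60), (0, -60) and (-60, 0) mm, in any order of colours. A small white test tile (7 mm high) and a wooden stamp (34 mm high) lie at its front corners.
- tray: Side area: fixed open white-enamelled steel tray, outer 300 x 120 mm, walls 5 mm thick, rim 22 mm above the table, inner floor 5 mm above the table; empty at the start, to the left or right of the bay. Origin: centre of its underside; x along its length, y across, z up. Room for the three jars in one row.
- wheel: Banding wheel: fixed white round turntable (locked, does not turn), 180 mm diameter with dark concentric rings, its flat top 60 mm above the table; on the other side of the bay from the tray. Origin: centre of its underside at table level; z up.

How it is judged:
By the outcome, as a careful person would: the job done as asked, in the order asked, and still so for the second after the job is handed in, with the robot touching nothing.
It also fails if it takes over 144 s, if anything falls off the work surface, if the arm or the gripper's body presses on something with over 40 N, if the wrist force passes 120 N, or if a joint passes its speed limit or range.

## Working session

There is one attempt and no reset: what is moved stays moved. The work goes in short steps, Python scripts to look and compute and a shell command to move; the robot and the scene stay as the last step left them, time stands still between calls to the robot, and variables do not carry over. Pictures are saved under pics/ and viewed, at most 14 in all, crops included, and the job is handed in when it is done.

```bash
mkdir -p pics; ls; python3 - <<'E'
from rig import *
import cv2,numpy as np
o=get_obs();print(o['position'],o['tool_rot'],o['time'])
for n in('top','side'):
    cv2.imwrite(f'pics/{n}0.png',camera(n)[:,:,::-1])
    c=get_calibration(n);print(n,c)
    for t in('jar_blue','jar_yellow','jar_green','cup','tray','wheel','bay','coaster_blue'):
        print(t,[(round(d['conf'],2),d['bbox']) for d in cut_out(n,t)[:2]])
E
```

```text
pics
[ 0.17613354 -0.5988953   0.21496831] [ 9.89808854e-01  1.42398288e-01  3.16359824e-05 -1.07627810e-03] 0.0
top {'vertical_fov': 54.126499712316274, 'cx': 321.46346100494446, 'cy': 251.90345949775775, 'D': array([-0.02447495,  0.        ,  0.        ,  0.        ,  0.        ]), 'T': array([[-0.01026643, -0.99560775,  0.09305808,  0.48436715],
       [-0.99968438,  0.00808523, -0.02378601, -0.00552481],
       [ 0.02292914, -0.09327291, -0.99537652,  0.75785905],
       [ 0.        ,  0.        ,  0.        ,  1.        ]])}
jar_blue [(0.84, [312.8, 161.6, 350.2, 212.3])]
jar_yellow [(0.81, [279.5, 209.5, 318.7, 256.2])]
jar_green [(0.63, [232.8, 173.7, 271.5, 221.7])]
cup [(0.67, [276.8, 179.3, 307.5, 212.4])]
tray [(0.91, [95.6, 196.2, 176.3, 390.6]), (0.34, [235.1, 199.1, 277.0, 228.4])]
wheel [(0.82, [443.6, 220.2, 561.3, 339.0])]
bay [(0.98, [212.0, 138.4, 373.9, 276.3])]
coaster_blue [(0.88, [311.0, 189.1, 352.3, 216.3]), (0.64, [282.4, 209.8, 315.8, 255.4])]
side {'vertical_fov': 49.727600764360176, 'cx': 317.87085502010785, 'cy': 234.36015958857547, 'D': array([-0.08783521,  0.        ,  0.        ,  0.        ,  0.        ]), 'T': array([[ 0.98286043, -0.10127502,  0.1540414 ,  0.44681254],
       [-0.18335223, -0.62388928,  0.75970003, -0.6532968 ],
       [ 0.01916615, -0.77492293, -0.63176508,  0.5794104 ],
       [ 0.        ,  0.        ,  0.        ,  1.        ]])}
jar_blue [(0.65, [344.4, 188.6, 385.0, 263.2])]
jar_yellow [(0.78, [300.9, 176.2, 335.3, 247.6])]
jar_green [(0.65, [325.1, 153.0, 355.1, 220.2])]
cup [(0.61, [338.6, 203.4, 351.9, 242.8])]
tray [(0.61, [180.8, 140.4, 325.0, 192.1])]
wheel [(0.75, [232.8, 325.8, 383.3, 461.0])]
bay [(0.62, [276.4, 169.8, 421.9, 294.8])]
coaster_blue [(0.87, [344.3, 247.0, 383.7, 271.7]), (0.49, [341.7, 205.2, 351.0, 241.8])]
```

View pics/top0.png

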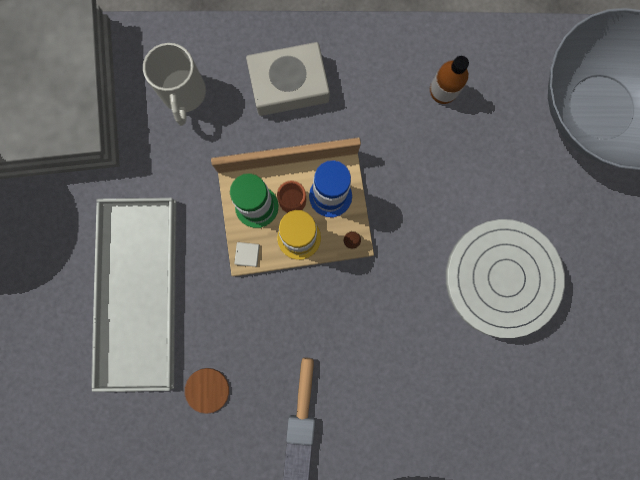

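View pics/side0.png

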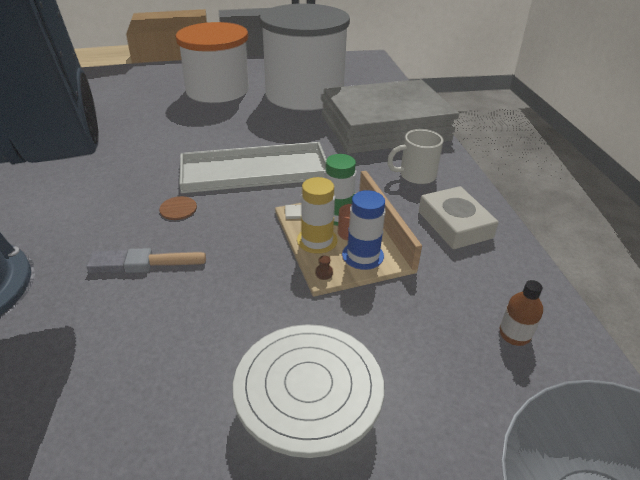

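The top view shows the bay in mid-picture: green jar at (250,197) on the left, yellow in front at (297,233), blue on the right at (331,187), and the cup at (291,196). The tray is on the left, around (135,295), and the wheel on the right at (505,279). The side view agrees: the back board is at far x and nothing else is in the way. Next I'll turn these into poses.

```bash
cat > h.py <<'E'
from rig import *
import cv2,numpy as np
from scipy.optimize import least_squares
def proj(n,P,c=None):
    c=c or get_calibration(n);f=240/np.tan(np.radians(c['vertical_fov'])/2)
    K=np.array([[f,0,c['cx']],[0,f,c['cy']],[0,0,1]]);W=np.linalg.inv(c['T'])
    return cv2.projectPoints(np.asarray(P,float).reshape(-1,3),cv2.Rodrigues(W[:3,:3])[0],W[:3,3],K,c['D'])[0].reshape(-1,2)
def onplane(n,uv,z,c=None):
    c=c or get_calibration(n);f=240/np.tan(np.radians(c['vertical_fov'])/2)
    K=np.array([[f,0,c['cx']],[0,f,c['cy']],[0,0,1]])
    p=cv2.undistortPoints(np.asarray(uv,float).reshape(-1,1,2),K,c['D']).reshape(-1,2)
    d=np.c_[p,np.ones(len(p))]@c['T'][:3,:3].T;o=c['T'][:3,3]
    return (o+d*((z-o[2])/d[:,2])[:,None])[:,:2]
A=np.linspace(0,2*np.pi,72)
def cyl(x,y,z,parts):  # parts: (r,h)
    return np.vstack([np.c_[x+r*np.cos(A),y+r*np.sin(A),0*A+z+h] for r,h in parts])
JAR=[(.027,0),(.027,.09),(.0255,.11)];CUP=[(.022,0),(.022,.048)]
def fit(n,bbox,z,parts,x0,c=None):
    c=c or get_calibration(n);bbox=np.array(bbox)
    def r(p):
        q=proj(n,cyl(*p,z,parts),c);return np.r_[q.min(0),q.max(0)]-bbox
    s=least_squares(r,x0,loss='soft_l1');return s.x,r(s.x)
E
python3 - <<'E'
from h import *
np.set_printoptions(precision=4,suppress=True)
est={}
for t in('jar_blue','jar_yellow','jar_green','cup'):
    for n in('top','side'):
        camera(n);d=cut_out(n,t)[0]
        print(t,n,*fit(n,d['bbox'],.012 if t=='cup' else .015,CUP if t=='cup' else JAR,[.57,.05]))
camera('top')
w=cut_out('top','wheel')[0];print('wheel',*fit('top',w['bbox'],.06,[(.09,0)],[.45,-.3]))
t=cut_out('top','tray')[0]['region'].astype(np.uint8)
cn=max(cv2.findContours(t,0,2)[0],key=cv2.contourArea)[:,0]
P=onplane('top',cn,.022);b=cv2.minAreaRect(P.astype(np.float32));print('tray',b)
b=max(cv2.findContours(cut_out('top','bay')[0]['region'].astype(np.uint8),0,2)[0],key=cv2.contourArea)[:,0]
P=onplane('top',b,.012);print('bay front edge corners',P[np.argmin(P@[1,1])],P[np.argmin(P@[1,-1])],cv2.minAreaRect(P.astype(np.float32)))
E
```

```text
jar_blue top [ 0.6465 -0.036 ] [ 0.0772  0.0812 -0.0665 -0.0926]
jar_blue side [ 0.6479 -0.0343] [ 0.6998  0.0044 -0.6232  0.0449]
jar_yellow top [0.5748 0.0069] [-0.5812 -0.0971  0.5841  0.1075]
jar_yellow side [0.5831 0.0137] [ 0.5228 -1.3544 -0.4793  1.0563]
jar_green top [0.6235 0.0779] [-0.8925 -1.5652  1.257   3.4583]
jar_green side [0.6317 0.0863] [-0.7995 -4.7528  0.7374  1.2618]
cup top [0.6397 0.0242] [ 0.497  -0.7109 -0.5401  0.7759]
cup side [0.6216 0.0227] [-12.689   -1.2702   3.767    0.8563]
wheel [ 0.5069 -0.2979] [ 0.1172 -0.6333 -0.1144  0.5987]
tray ((0.49184751510620117, 0.26936548948287964), (0.2978794574737549, 0.1253126710653305), 0.28963327407836914)
bay front edge corners [ 0.5501 -0.1057] [0.5185 0.1186] ((0.6289219260215759, 0.0205719992518425), (0.19458143413066864, 0.24496343731880188), 7.84804630279541)
```

```bash

python3 -m inch '[0.2,-0.15,0,0,0,0, 0.55,-0.42,0,0,0,0, 0.97,-0.73,0,0,0,0]' 87 30
python3 -m inch '[0.32,-0.24,0,0,0,0, 0.65,-0.49,0,0,0,0, 0.97,-0.73,0,0,0,0]'
python3 -m inch '[0.32,-0.24,0,0,0,0, 0.65,-0.49,0,0,0,0, 0.97,-0.73,0,0,0,0]'
python3 -m inch '[0.32,-0.24,0,0,0,0, 0.65,-0.49,0,0,0,0, 0.97,-0.73,0,0,0,0]'
python3 -m inch '[0.32,-0.24,0,0,0,0, 0.65,-0.49,0,0,0,0, 0.97,-0.73,0,0,0,0]'
python3 -m inch '[0.32,-0.24,-0.1,0,0,0, 0.65,-0.49,-0.3,0,0,0, 0.97,-0.73,-0.5,0,0,0]'
python3 -m inch '[0.32,-0.24,0,0,0,0.03, 0.65,-0.49,0,0,0,0.06, 0.85,-0.65,0,0,0,0.09, 0.97,-0.73,0,0,0,0.093, 0.97,-0.73,0,0,0,0.093,0.97,-0.73,0,0,0,0.093]'
python3 - <<'E'
from h import *
from scipy.spatial.transform import Rotation as R
o=get_obs();print(o['time'],o['position'],R.from_quat(o['tool_rot']).as_matrix()[:,0])
cv2.imwrite('pics/w1.png',camera('wrist')[:,:,::-1]);c=get_calibration('wrist');print(c)
for t in('jar_blue','jar_yellow','jar_green','cup'):
    z,p=(.012,CUP) if t=='cup' else (.015,JAR)
    for d in cut_out('wrist',t)[:1]: print(t,d['conf'],d['bbox'],*fit('wrist',d['bbox'],z,p,[.63,.02],c))
E
```

```text
time: 2.15
position: [0.2335, -0.5228, 0.2158]
tool_rot: [0.99, 0.141, -0.0, 0.001]
ft_force: [1.2, -0.0, -0.1]
grip_width: 0.0869
grip_force: 0.0
time: 2.4
position: [0.2929, -0.4424, 0.2161]
tool_rot: [0.99, 0.142, 0.0, 0.0]
ft_force: [0.2, -0.7, -0.7]
grip_width: 0.0866
grip_force: 0.0
time: 2.65
position: [0.3509, -0.3646, 0.2162]
tool_rot: [0.99, 0.142, 0.0, 0.0]
ft_force: [-0.6, -1.5, 0.2]
grip_width: 0.0869
grip_force: 0.0
time: 2.9
position: [0.4089, -0.2867, 0.2162]
tool_rot: [0.99, 0.142, 0.0, 0.0]
ft_force: [0.0, -0.4, 0.6]
grip_width: 0.087
grip_force: 0.0
time: 3.15
position: [0.467, -0.2087, 0.2162]
tool_rot: [0.99, 0.142, 0.0, 0.0]
ft_force: [1.1, -1.1, 0.6]
grip_width: 0.0871
grip_force: 0.0
time: 3.4
position: [0.5244, -0.1305, 0.256]
tool_rot: [0.99, 0.142, -0.001, -0.0]
ft_force: [-0.1, -1.3, 0.5]
grip_width: 0.087
grip_force: 0.0
time: 3.9
position: [0.5817, -0.0546, 0.2557]
tool_rot: [0.997, 0.071, -0.001, 0.0]
ft_force: [0.5, -0.4, -0.0]
grip_width: 0.0869
grip_force: 0.0
3.9 [ 0.58170793 -0.05455343  0.25565787] [ 0.98998816  0.14114558 -0.00116821]
{'vertical_
[... 268 characters left out ...]
 -1.34949479e-01, -3.74335263e-02,
        -4.51611222e-02],
       [ 4.71745493e-04,  2.64080731e-01, -9.64500464e-01,
         4.24251769e-01],
       [ 0.00000000e+00,  0.00000000e+00,  0.00000000e+00,
         1.00000000e+00]])}
jar_blue 0.92 [280.1, 122.5, 337.4, 184.2] [ 0.64860537 -0.03764679] [-0.73877825  0.69728666  0.81943234 -0.74292819]
jar_yellow 0.67 [218.1, 185.9, 284.1, 246.6] [0.58089172 0.01225221] [-0.78054178 -4.79876934  1.45654186  1.49446436]
jar_green 0.83 [144.3, 129.5, 232.1, 185.0] [0.62841759 0.08043882] [-0.78892972 -1.78986881  1.49348601  2.61759941]
cup 0.68 [233.0, 134.9, 278.9, 174.5] [0.63834174 0.0219172 ] [-0.23413199 -1.32945234  0.26457743  1.6631114 ]
```

```bash

python3 -m inch '[0.14,-0.27,0,0,0,0, 0.28,-0.54,0,0,0,0, 0.42,-0.81,0,0,0,0]' >/dev/null
python3 -m inch '[0.14,-0.27,0.1,0,0,0, 0.28,-0.54,0.4,0,0,0, 0.42,-0.8,0.8,0,0,0,0.42,-0.8,1,0,0,0,0.42,-0.8,1,0,0,0,0.42,-0.8,1,0,0,0]'
cat > look.py <<'E'
from h import *
import sys
from scipy.spatial.transform import Rotation as R
o=get_obs();M=R.from_quat(o['tool_rot']).as_matrix();np.set_printoptions(precision=4,suppress=True)
print(o['time'],o['position'],M[:,0],o['grip_width'])
n=sys.argv[1];im=camera(n);c=get_calibration(n)
if len(sys.argv)>3: cv2.imwrite('pics/'+sys.argv[3],im[:,:,::-1])
S={'cup':(.012,CUP),'jar':(.015,JAR),'coa':(.012,[(.035,.003)]),'tjar':(.005,JAR),'whe':(.06,[(.09,0)]),'wcup':(.06,CUP)}
for t in sys.argv[2].split(','):
    k,t=t.split(':') if ':' in t else (t[:3],t)
    for d in cut_out(n,t)[:1]:
        x,r=fit(n,d['bbox'],*S[k],[.6,.02],c)
        print(t,round(d['conf'],2),d['bbox'],'xy',x,'res',r,'toolunits',(np.r_[x,o['position'][2]]-o['position'])@M/.08)
E
python3 look.py wrist jar_green,jar_yellow,jar_blue,cup w2.png
```

```text
time: 4.9
position: [0.6299, 0.0819, 0.1751]
tool_rot: [0.998, 0.07, -0.001, 0.0]
ft_force: [-0.5, -0.7, 0.4]
grip_width: 0.0869
grip_force: 0.0
4.9 [0.6299 0.0819 0.1751] [ 0.9903  0.1389 -0.0027] 0.08690347684661323
jar_green 0.76 [281.9, 199.8, 355.3, 292.8] xy [0.6298 0.0807] res [ 0.1108 -0.8287 -0.1108  0.5622] toolunits [-0.0032  0.0147  0.    ]
jar_yellow 0.92 [350.0, 259.5, 422.9, 360.6] xy [0.5804 0.0203] res [-7.2371 -5.5639  0.9791  1.6659] toolunits [-0.7196  0.6761  0.0019]
jar_blue 0.9 [410.7, 193.7, 524.4, 289.5] xy [ 0.6497 -0.0368] res [-1.7453  2.0357  0.7531 -0.8279] toolunits [ 0.0383  1.5035 -0.0002]
cup 0.57 [357.8, 204.2, 409.1, 257.2] xy [0.6392 0.0218] res [-2.7657 -1.7751  1.4096  1.6479] toolunits [ 0.0105  0.7596 -0.0001]
```

View pics/w2.png

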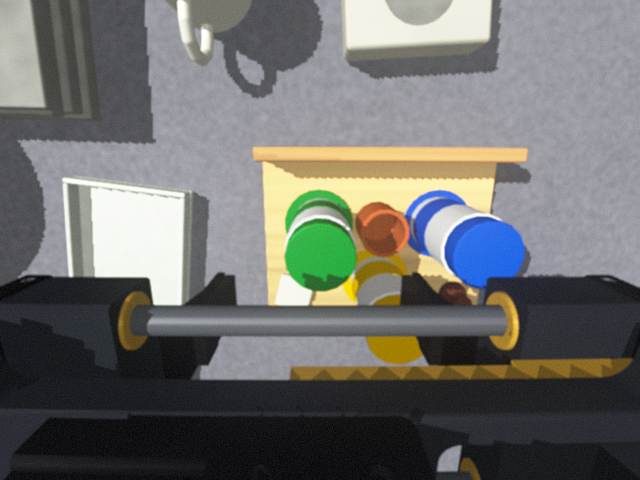

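The green lid, centred at (320,255), sits between the fingers at x≈215 and x≈430, and the bay is square to the image. I'll descend and grip.

```bash

python3 -m inch '[0,0.01,0.2,0,0,0, 0,0.01,0.5,0,0,0, 0,0.01,0.8,0,0,0, 0,0.01,1,0,0,0, 0,0.01,1,0,0,0, 0,0.01,1,0,0,0]' 87 30
python3 -m inch '[0,0,0,0,0,0,0,0,0,0,0,0,0,0,0,0,0,0,0,0,0,0,0,0,0,0,0,0,0,0,0,0,0,0,0,0,0,0,0,0,0,0,0,0,0,0,0,0]' 0 30
python3 -m inch '[0,0,-0.1,0,0,0, 0,0,-0.3,0,0,0, 0,0,-0.6,0,0,0, 0,0,-0.9,0,0,0, 0,0,-1,0,0,0, 0,0,-1,0,0,0]'
```

```text
time: 5.65
position: [0.6308, 0.0813, 0.0962]
tool_rot: [0.998, 0.069, -0.0, -0.0]
ft_force: [0.2, -0.3, 0.1]
grip_width: 0.0868
grip_force: 0.0
time: 6.32
position: [0.6312, 0.0815, 0.0963]
tool_rot: [0.998, 0.07, 0.0, 0.0]
ft_force: [-0.2, -0.6, 3.2]
grip_width: 0.0513
grip_force: 30.0
time: 6.82
position: [0.6323, 0.0819, 0.1784]
tool_rot: [0.998, 0.07, 0.003, 0.0]
ft_force: [0.2, -0.5, -2.0]
grip_width: 0.0514
grip_force: 30.0
```

```bash

python3 -m inch '[-0.02,-0.1,0,0,0,0, -0.06,-0.35,0,0,0,0, -0.1,-0.6,0,0,0,0, -0.14,-0.82,0,0,0,0]' >/dev/null
python3 -m inch '[-0.05,-0.28,0,0,0,0, -0.1,-0.56,0,0,0,0, -0.14,-0.82,0,0,0,0]' >/dev/null
python3 -m inch '[-0.05,-0.28,0,0,0,0, -0.1,-0.56,0,0,0,0, -0.13,-0.75,0,0,0,0, -0.14,-0.82,0,0,0,0, -0.14,-0.82,0,0,0,0, -0.14,-0.82,0,0,0,0]'
python3 - <<'E'
from rig import *;import cv2
cv2.imwrite('pics/s1.png',camera('side')[100:340,100:420,::-1].repeat(2,0).repeat(2,1))
E
```

```text
time: 7.9
position: [0.5699, 0.2715, 0.1752]
tool_rot: [0.998, 0.07, -0.001, 0.001]
ft_force: [0.7, -0.7, -2.8]
grip_width: 0.0512
grip_force: 30.0
```

View pics/s1.png

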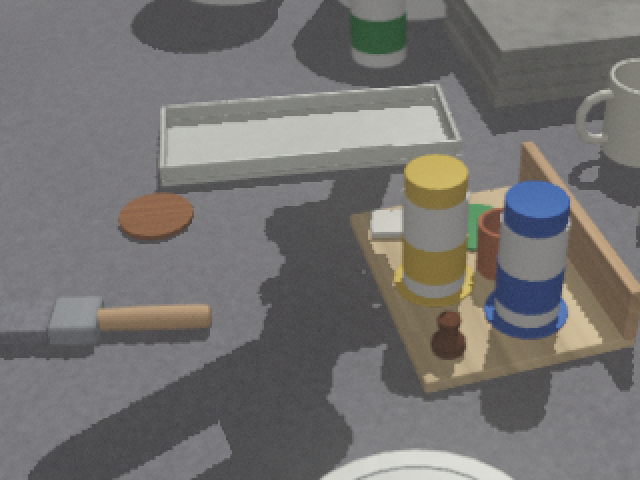

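Side view: the green jar hangs upright from the gripper at about (378,30) in the crop, above the empty tray. The blue and yellow jars and the cup haven't moved. Lowering now.

```bash

python3 -m inch '[0,0,0.2,0,0,0, 0,0,0.5,0,0,0, 0,0,0.75,0,0,0, 0,0,0.9,0,0,0, 0,0,1,0,0,0, 0,0,1,0,0,0]'
python3 -m inch '[0,0,0.03,0,0,0, 0,0,0.06,0,0,0, 0,0,0.09,0,0,0, 0,0,0.11,0,0,0, 0,0,0.11,0,0,0, 0,0,0.11,0,0,0]'
```

```text
time: 8.45
position: [0.5695, 0.2708, 0.0942]
tool_rot: [0.998, 0.069, -0.002, 0.0]
ft_force: [0.0, -0.2, -2.7]
grip_width: 0.051
grip_force: 30.0
time: 8.95
position: [0.5702, 0.2721, 0.0875]
tool_rot: [0.998, 0.07, 0.0, -0.0]
ft_force: [-0.1, 0.1, -3.5]
grip_width: 0.0514
grip_force: 30.0
```

```bash

python3 -m inch '[0,0,0.012,0,0,0, 0,0,0.025,0,0,0, 0,0,0.025,0,0,0, 0,0,0.025,0,0,0]'
python3 -m inch '[0,0,0.012,0,0,0, 0,0,0.025,0,0,0, 0,0,0.025,0,0,0, 0,0,0.025,0,0,0]'
```

```text
time: 9.28
position: [0.5707, 0.2721, 0.0863]
tool_rot: [0.998, 0.07, 0.001, -0.0]
ft_force: [-1.5, -0.8, 5.8]
grip_width: 0.0509
grip_force: 30.0
time: 9.62
position: [0.5712, 0.2721, 0.0862]
tool_rot: [0.998, 0.07, 0.001, -0.0]
ft_force: [-4.0, -2.2, 14.3]
grip_width: 0.0515
grip_force: 30.0
```

```bash

python3 -m inch '[0,0,-0.03,0,0,0, 0,0,-0.03,0,0,0, 0,0,-0.03,0,0,0,0,0,-0.03,0,0,0,0,0,-0.03,0,0,0]' 70
python3 -m inch '[0,0,-0.1,0,0,0, 0,0,-0.4,0,0,0, 0,0,-0.8,0,0,0, 0,0,-1,0,0,0]' 87
python3 -m inch '[-0.02,0.1,-0.05,0,0,0, -0.04,0.35,-0.1,0,0,0, -0.06,0.6,-0.1,0,0,0, -0.08,0.8,-0.1,0,0,0]' >/dev/null
python3 -m inch '[-0.03,0.28,0,0,0,0, -0.05,0.55,0,0,0,0, -0.08,0.8,0,0,0,0]' >/dev/null
python3 -m inch '[-0.03,0.28,0,0,0,0, -0.05,0.55,0,0,0,0, -0.08,0.8,0,0,0,0]' >/dev/null
python3 -m inch '[-0.03,0.28,0,0,0,0, -0.05,0.55,0,0,0,0, -0.08,0.8,0,0,0,0, -0.08,0.8,0,0,0,0, -0.08,0.8,0,0,0,0]' >/dev/null
python3 look.py wrist jar_yellow,jar_blue,cup,coaster_green,tjar:jar_green
python3 look.py top jar_yellow,jar_blue,cup,coaster_green,tjar:jar_green t2.png
```

```text
time: 10.03
position: [0.57, 0.272, 0.0851]
tool_rot: [0.998, 0.07, -0.0, 0.0]
ft_force: [-0.6, 0.9, 0.8]
grip_width: 0.0689
grip_force: 0.0
time: 10.37
position: [0.5717, 0.2725, 0.1688]
tool_rot: [0.998, 0.07, 0.002, -0.0]
ft_force: [0.7, -0.2, 0.2]
grip_width: 0.0845
grip_force: 0.0
11.6167 [0.5797 0.0138 0.1728] [ 0.9906  0.1367 -0.0017] 0.08681127781110151
jar_yellow 0.89 [282.0, 200.0, 355.0, 293.5] xy [0.579  0.0141] res [-0.6991 -1.5602  0.6988  0.9619] toolunits [-0.0076 -0.0054  0.    ]
jar_blue 0.65 [349.9, 124.6, 447.0, 208.9] xy [ 0.6482 -0.0335] res [-0.4187  1.2412  0.2655 -1.2598] toolunits [ 0.7673  0.7019 -0.0019]
cup 0.56 [292.3, 141.5, 342.3, 191.3] xy [0.6372 0.0232] res [-1.5646 -1.5493  1.5631  2.8566] toolunits [ 0.7289 -0.0188 -0.0013]
coaster_green 0.66 [220.9, 126.0, 288.9, 202.6] xy [0.629  0.0827] res [-2.4187  0.9952  2.3858 -1.078 ] toolunits [ 0.7282 -0.7695 -0.0006]
jar_green 0.75 [0.0, 173.6, 94.7, 251.2] xy [0.5785 0.2169] res [-1.047  -3.5855 53.3653  1.5244] toolunits [ 0.3325 -2.5172  0.0014]
11.9167 [0.5802 0.0159 0.1734] [ 0.9901  0.1407 -0.0003] 0.0871069640849888
jar_yellow 0.77 [283.6, 225.0, 319.9, 255.4] xy [0.5574 0.0063] res [-1.1722 -1.7601  1.188  11.3687] toolunits [-0.2988  0.0792  0.0001]
```

View pics/t2.png

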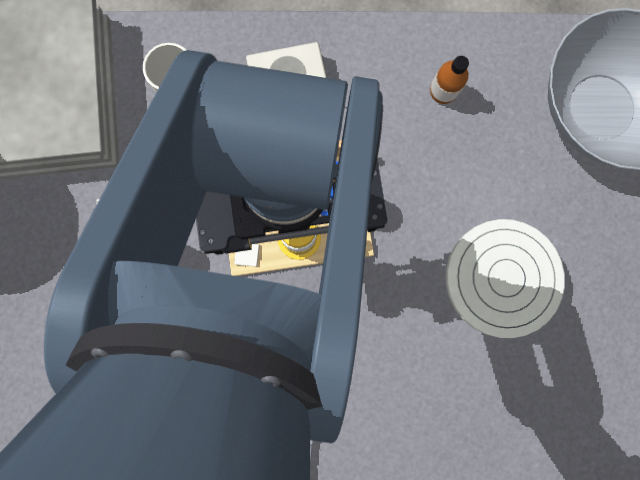

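The top view is blocked by the arm, so I'm relying on the wrist fit. It puts the yellow jar within 1 mm of the tool axis.

```bash

python3 -m inch '[0,0,0.2,0,0,0, 0,0,0.5,0,0,0, 0,0,0.8,0,0,0, 0,0,0.97,0,0,0, 0,0,0.97,0,0,0, 0,0,0.97,0,0,0]' 87 30
python3 -m inch '[0,0,0,0,0,0,0,0,0,0,0,0,0,0,0,0,0,0,0,0,0,0,0,0,0,0,0,0,0,0,0,0,0,0,0,0,0,0,0,0,0,0,0,0,0,0,0,0]' 0 30
python3 -m inch '[0,0,-0.1,0,0,0, 0,0,-0.3,0,0,0, 0,0,-0.6,0,0,0, 0,0,-0.9,0,0,0, 0,0,-1,0,0,0, 0,0,-1,0,0,0]'
python3 -m inch '[-0.05,-0.1,0,0,0,0, -0.15,-0.3,0,0,0,0, -0.25,-0.5,0,0,0,0, -0.335,-0.7,0,0,0,0]' >/dev/null
python3 -m inch '[-0.11,-0.23,0,0,0,0, -0.22,-0.46,0,0,0,0, -0.335,-0.7,0,0,0,0]' >/dev/null
python3 -m inch '[-0.11,-0.23,0,0,0,0, -0.22,-0.46,0,0,0,0, -0.335,-0.7,0,0,0,0]' >/dev/null
python3 -m inch '[-0.11,-0.23,0,0,0,0, -0.22,-0.46,0,0,0,0, -0.335,-0.7,0,0,0,0]' >/dev/null
python3 -m inch '[-0.11,-0.23,0,0,0,0, -0.22,-0.46,0,0,0,0, -0.3,-0.6,0,0,0,0, -0.335,-0.7,0,0,0,0, -0.335,-0.7,0,0,0,0, -0.335,-0.7,0,0,0,0]'
```

```text
time: 12.72
position: [0.58, 0.015, 0.0954]
tool_rot: [0.998, 0.07, -0.001, -0.0]
ft_force: [0.1, -0.1, -0.2]
grip_width: 0.0871
grip_force: 0.0
time: 13.38
position: [0.5808, 0.0146, 0.0963]
tool_rot: [0.998, 0.07, 0.0, 0.0]
ft_force: [-0.6, -1.6, 2.2]
grip_width: 0.0509
grip_force: 30.0
time: 13.88
position: [0.5819, 0.0148, 0.1783]
tool_rot: [0.998, 0.07, 0.002, 0.001]
ft_force: [0.3, 0.0, -2.6]
grip_width: 0.0514
grip_force: 30.0
time: 15.47
position: [0.4076, 0.2739, 0.1755]
tool_rot: [0.997, 0.071, -0.001, 0.0]
ft_force: [0.4, -0.1, -3.0]
grip_width: 0.051
grip_force: 30.0
```

```bash

python3 -m inch '[0,0,0.2,0,0,0, 0,0,0.5,0,0,0, 0,0,0.75,0,0,0, 0,0,0.9,0,0,0, 0,0,1,0,0,0, 0,0,1,0,0,0]' >/dev/null
python3 -m inch '[0,0,0.03,0,0,0, 0,0,0.06,0,0,0, 0,0,0.09,0,0,0, 0,0,0.11,0,0,0, 0,0,0.13,0,0,0, 0,0,0.14,0,0,0,0,0,0.14,0,0,0,0,0,0.14,0,0,0]'
```

```text
time: 16.63
position: [0.4096, 0.2736, 0.0862]
tool_rot: [0.998, 0.07, 0.001, -0.0]
ft_force: [-0.5, -1.9, 7.4]
grip_width: 0.0513
grip_force: 30.0
```

```bash

python3 -m inch '[0,0,-0.01,0,0,0, 0,0,-0.01,0,0,0, 0,0,-0.01,0,0,0,0,0,-0.01,0,0,0,0,0,-0.01,0,0,0]' 70
python3 -m inch '[0,0,-0.1,0,0,0, 0,0,-0.4,0,0,0, 0,0,-0.8,0,0,0, 0,0,-1,0,0,0]' 87
python3 -m inch '[0.1,0.2,-0.05,0,0,0, 0.2,0.4,-0.1,0,0,0, 0.35,0.6,-0.1,0,0,0, 0.48,0.85,-0.1,0,0,0]' >/dev/null
python3 -m inch '[0.16,0.28,0,0,0,0, 0.32,0.56,0,0,0,0, 0.48,0.85,0,0,0,0]' >/dev/null
python3 -m inch '[0.16,0.28,0,0,0,0, 0.32,0.56,0,0,0,0, 0.48,0.85,0,0,0,0]' >/dev/null
python3 -m inch '[0.16,0.28,0,0,0,0, 0.32,0.56,0,0,0,0, 0.48,0.85,0,0,0,0]' >/dev/null
python3 -m inch '[0.16,0.28,0,0,0,0, 0.32,0.56,0,0,0,0, 0.48,0.85,0,0,0,0, 0.48,0.85,0,0,0,0, 0.48,0.85,0,0,0,0]' >/dev/null
python3 look.py wrist jar_blue,cup,coaster_green,coaster_yellow w3.png
```

```text
time: 17.05
position: [0.4088, 0.2736, 0.0855]
tool_rot: [0.998, 0.07, 0.0, -0.0]
ft_force: [0.5, -1.0, 0.3]
grip_width: 0.0691
grip_force: 0.0
time: 17.38
position: [0.4098, 0.274, 0.1684]
tool_rot: [0.998, 0.07, 0.002, -0.001]
ft_force: [-0.1, -0.3, 0.2]
grip_width: 0.0846
grip_force: 0.0
18.8833 [ 0.6467 -0.0377  0.1736] [0.9905 0.1372 0.0002] 0.08682501112149822
jar_blue 0.94 [280.6, 195.8, 351.2, 288.8] xy [ 0.6483 -0.0349] res [-1.9604 -0.9463  1.9572  0.7351] toolunits [ 0.0253 -0.0318  0.    ]
cup 0.78 [224.4, 203.6, 278.2, 257.8] xy [0.6375 0.0237] res [-1.0148 -1.4793  1.446   1.3846] toolunits [-0.0083 -0.776   0.0001]
coaster_green 0.74 [165.7, 191.4, 227.4, 256.5] xy [0.6281 0.0851] res [-3.9959 -1.0139  3.4279  1.6121] toolunits [-0.0199 -1.5517  0.0002]
coaster_yellow 0.78 [229.1, 250.3, 292.2, 304.8] xy [0.5775 0.0149] res [-1.5979 -1.5368  1.5704  5.8624] toolunits [-0.7665 -0.77   -0.    ]
```

View pics/w3.png

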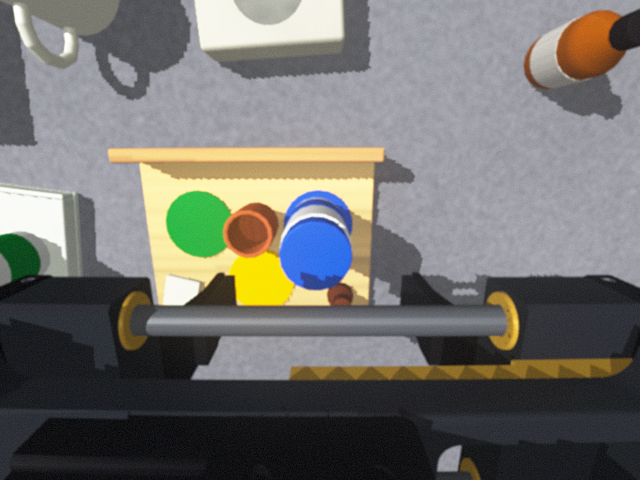

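The blue jar at (316,245) is centred between the fingers. The cup is undisturbed at (250,230), and both the green and yellow coasters are bare.

```bash

python3 -m inch '[0.01,-0.02,0.2,0,0,0, 0.01,-0.02,0.5,0,0,0, 0.01,-0.02,0.8,0,0,0, 0.01,-0.02,0.97,0,0,0, 0.01,-0.02,0.97,0,0,0, 0.01,-0.02,0.97,0,0,0]' 87 30
python3 -m inch '[0,0,0,0,0,0,0,0,0,0,0,0,0,0,0,0,0,0,0,0,0,0,0,0,0,0,0,0,0,0,0,0,0,0,0,0,0,0,0,0,0,0,0,0,0,0,0,0]' 0 30
python3 -m inch '[0,0,-0.1,0,0,0, 0,0,-0.3,0,0,0, 0,0,-0.6,0,0,0, 0,0,-0.9,0,0,0, 0,0,-1,0,0,0, 0,0,-1,0,0,0]'
python3 -m inch '[-0.05,-0.1,0,0,0,0, -0.15,-0.33,0,0,0,0, -0.25,-0.58,0,0,0,0, -0.355,-0.82,0,0,0,0]' >/dev/null
python3 -m inch '[-0.12,-0.27,0,0,0,0, -0.24,-0.54,0,0,0,0, -0.355,-0.82,0,0,0,0]' >/dev/null
python3 -m inch '[-0.12,-0.27,0,0,0,0, -0.24,-0.54,0,0,0,0, -0.355,-0.82,0,0,0,0]' >/dev/null
python3 -m inch '[-0.12,-0.27,0,0,0,0, -0.24,-0.54,0,0,0,0, -0.355,-0.82,0,0,0,0]' >/dev/null
python3 -m inch '[0,-0.27,0,0,0,0, 0,-0.5,0,0,0,0, 0,-0.7,0,0,0,0, 0,-0.82,0,0,0,0, 0,-0.82,0,0,0,0, 0,-0.82,0,0,0,0]'
python3 look.py wrist tjar:jar_green,tjar:jar_yellow,tray w4.png
```

```text
time: 19.63
position: [0.646, -0.0339, 0.0955]
tool_rot: [0.998, 0.07, -0.001, -0.0]
ft_force: [0.7, -1.1, 1.1]
grip_width: 0.0872
grip_force: 0.0
time: 20.3
position: [0.6471, -0.035, 0.0963]
tool_rot: [0.998, 0.07, 0.0, 0.0]
ft_force: [-0.2, -1.0, 2.2]
grip_width: 0.0511
grip_force: 30.0
time: 20.8
position: [0.6484, -0.035, 0.1787]
tool_rot: [0.998, 0.07, 0.003, 0.001]
ft_force: [0.9, 0.0, -1.9]
grip_width: 0.0509
grip_force: 30.0
time: 22.38
position: [0.4874, 0.2741, 0.1748]
tool_rot: [0.998, 0.07, -0.001, 0.001]
ft_force: [0.2, 0.1, -2.0]
grip_width: 0.0507
grip_force: 30.0
22.3833 [0.4874 0.2741 0.1748] [ 0.9901  0.1406 -0.0026] 0.05070859600448781
jar_green 0.87 [303.3, 97.0, 376.9, 178.1] xy [0.5686 0.2701] res [-2.8081  0.2615  1.7499 -0.2378] toolunits [ 0.9977  0.1919 -0.0024]
jar_yellow 0.95 [273.5, 342.7, 338.0, 363.8] xy [0.4194 0.2733] res [ -0.7468 -83.381    0.8382   1.704 ] toolunits [-0.8436 -0.1104  0.0021]Traceback (most recent call last):
  File "look.py", line 12, in <module>
    x,r=fit(n,d['bbox'],*S[k],[.6,.02],c)
                         ~^^^
KeyError: 'tra'
```

View pics/w4.png

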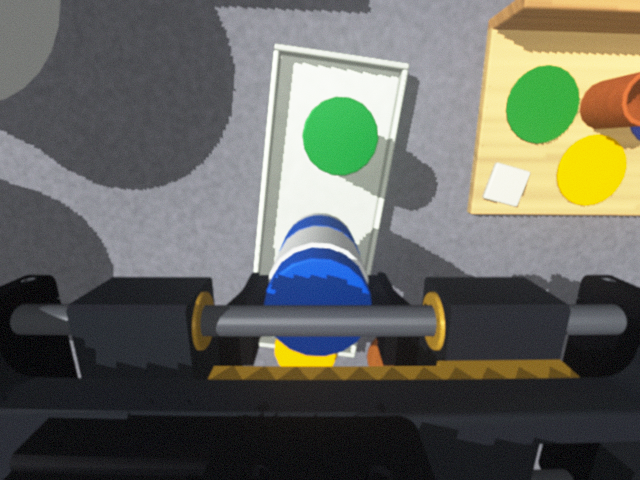

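The blue jar hangs upright over the middle of the tray at (318,290). The green jar stands at (340,135), and part of the yellow lid shows at (305,355). Lowering, then releasing.

```bash

python3 -m inch '[0.02,0.02,0.2,0,0,0, 0.02,0.02,0.5,0,0,0, 0.02,0.02,0.75,0,0,0, 0.02,0.02,0.9,0,0,0, 0.02,0.02,1,0,0,0, 0.02,0.02,1,0,0,0]' >/dev/null
python3 -m inch '[0,0,0.03,0,0,0, 0,0,0.06,0,0,0, 0,0,0.09,0,0,0, 0,0,0.11,0,0,0, 0,0,0.13,0,0,0, 0,0,0.14,0,0,0,0,0,0.14,0,0,0,0,0,0.14,0,0,0]'
```

```text
time: 23.75
position: [0.491, 0.273, 0.0862]
tool_rot: [0.998, 0.07, 0.001, -0.0]
ft_force: [-1.0, -1.0, 4.7]
grip_width: 0.0511
grip_force: 30.0
```

```bash

python3 -m inch '[0,0,-0.01,0,0,0, 0,0,-0.01,0,0,0, 0,0,-0.01,0,0,0,0,0,-0.01,0,0,0,0,0,-0.01,0,0,0]' 70
python3 -m inch '[0,0,-0.1,0,0,0, 0,0,-0.4,0,0,0, 0,0,-0.8,0,0,0, 0,0,-1,0,0,0]' 87
python3 -m inch '[0.08,0.2,-0.05,0,0,0, 0.16,0.4,-0.1,0,0,0, 0.25,0.6,-0.1,0,0,0, 0.345,0.835,-0.1,0,0,0]' >/dev/null
python3 -m inch '[0.12,0.28,0,0,0,0, 0.24,0.56,0,0,0,0, 0.345,0.835,0,0,0,0]' >/dev/null
python3 -m inch '[0.12,0.28,0,0,0,0, 0.24,0.56,0,0,0,0, 0.345,0.835,0,0,0,0]' >/dev/null
python3 -m inch '[0.12,0.28,0,0,0,0, 0.24,0.56,0,0,0,0, 0.345,0.835,0,0,0,0, 0.345,0.835,0,0,0,0, 0.345,0.835,0,0,0,0]' >/dev/null
python3 look.py wrist cup,coaster_green,coaster_blue,coaster_yellow w5.png
python3 look.py wrist cup,coaster_green,coaster_blue,coaster_yellow
```

```text
time: 24.17
position: [0.4905, 0.2729, 0.0855]
tool_rot: [0.998, 0.07, 0.0, -0.0]
ft_force: [0.5, -0.6, 0.5]
grip_width: 0.0685
grip_force: 0.0
time: 24.5
position: [0.4918, 0.2734, 0.1687]
tool_rot: [0.998, 0.07, 0.002, -0.0]
ft_force: [0.4, -0.0, -0.4]
grip_width: 0.0847
grip_force: 0.0
25.75 [0.6374 0.0225 0.1738] [0.9906 0.137  0.0003] 0.08725599480111214
cup 0.85 [293.2, 203.8, 343.2, 259.1] xy [0.6361 0.0232] res [-0.1131 -0.9648  0.113   0.8682] toolunits [-0.0144 -0.011  -0.    ]
coaster_green 0.72 [227.6, 188.5, 292.2, 257.7] xy [0.629  0.0815] res [-2.4366  0.587   2.4027 -0.5927] toolunits [-0.0026 -0.745   0.0001]
coaster_blue 0.6 [344.0, 189.2, 413.8, 258.7] xy [ 0.6449 -0.0373] res [ 0.1854  0.6981 -0.1868 -0.8525] toolunits [-0.01    0.7533 -0.0001]
coaster_yellow 0.93 [284.5, 254.1, 351.8, 307.2] xy [0.5735 0.0145] res [ 0.5395 -2.2232 -0.5398  6.2936] toolunits [-0.8052 -0.0102 -0.0003]
26.0 [0.6362 0.0249 0.1737] [ 0.9901  0.1407 -0.0006] 0.08691229501375862
cup 0.65 [295.0, 202.6, 344.5, 254.7] xy [0.6392 0.0234] res [-0.4256 -2.7723  0.4258  2.0356] toolunits [ 0.0341  0.0229 -0.    ]
coaster_green 0.79 [231.0, 187.8, 293.3, 256.7] xy [0.6299 0.0805] res [-3.7094  0.4009  3.4923 -0.3835] toolunits [ 0.0201 -0.7001  0.0003]
coaster_blue 0.73 [344.3, 189.9, 415.8, 258.5] xy [ 0.6448 -0.0374] res [ 1.0516  0.3023 -1.0572 -0.3921] toolunits [-0.0038  0.7854 -0.0003]
coaster_yellow 0.81 [284.7, 254.6, 353.1, 304.7] xy [0.5733 0.0146] res [ 1.0979 -2.5725 -1.0992  8.9315] toolunits [-0.7963  0.016   0.0005]
```

View pics/w5.png

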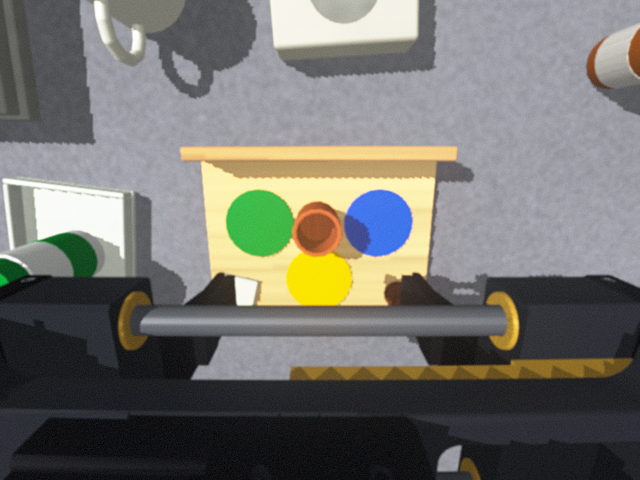

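The cup, rim at (318,230), is centred between the fingers. All three coasters are bare, with centres at (260,223), (378,223) and (319,280). I'll narrow the opening a little and take the cup.

```bash

python3 -m inch '[0,0,0.2,0,0,0, 0,0,0.5,0,0,0, 0,0,0.8,0,0,0]' 72 15
python3 -m inch '[0,0,0.25,0,0,0, 0,0,0.5,0,0,0, 0,0,0.7,0,0,0, 0,0,0.77,0,0,0, 0,0,0.77,0,0,0, 0,0,0.77,0,0,0]'
python3 -m inch '[0,0,0,0,0,0,0,0,0,0,0,0,0,0,0,0,0,0,0,0,0,0,0,0,0,0,0,0,0,0,0,0,0,0,0,0,0,0,0,0,0,0,0,0,0,0,0,0]' 0 15
python3 -m inch '[0,0,-0.1,0,0,0, 0,0,-0.3,0,0,0, 0,0,-0.6,0,0,0, 0,0,-0.9,0,0,0, 0,0,-1,0,0,0, 0,0,-1,0,0,0]'
python3 look.py wrist coaster_green,coaster_blue,coaster_yellow
```

```text
time: 26.5
position: [0.6379, 0.0238, 0.11]
tool_rot: [0.998, 0.07, 0.002, 0.0]
ft_force: [0.8, 0.9, -0.9]
grip_width: 0.0756
grip_force: 0.0
time: 27.0
position: [0.6373, 0.0237, 0.0482]
tool_rot: [0.998, 0.07, 0.0, 0.0]
ft_force: [-0.3, 0.5, 0.5]
grip_width: 0.072
grip_force: 0.0
time: 27.67
position: [0.6372, 0.0236, 0.0484]
tool_rot: [0.998, 0.07, 0.0, 0.0]
ft_force: [-1.0, -0.0, 2.9]
grip_width: 0.0434
grip_force: 15.0
time: 28.17
position: [0.6388, 0.0235, 0.1306]
tool_rot: [0.998, 0.07, 0.003, 0.001]
ft_force: [0.7, -0.0, -0.8]
grip_width: 0.0431
grip_force: 15.0
28.1667 [0.6388 0.0235 0.1306] [0.9902 0.1393 0.0053] 0.04308263591931531
coaster_green 0.67 [68.8, 333.1, 79.3, 359.5] xy [0.4705 0.2713] res [-54.3459  -1.4467   4.4138  32.7575] toolunits [-1.6512 -3.36   -0.0136]
coaster_blue 0.62 [345.3, 196.0, 425.4, 273.7] xy [ 0.6456 -0.0352] res [ 0.2123  0.1534 -0.2134 -0.1893] toolunits [-0.0175  0.7388  0.001 ]
```

```bash

python3 -m inch '[-0.05,0.1,0,0,0,0, -0.17,0.3,0,0,0,0, -0.3,0.52,0,0,0,0, -0.435,0.75,0,0,0,0]' >/dev/null
python3 -m inch '[-0.145,0.25,0,0,0,0, -0.29,0.5,0,0,0,0, -0.435,0.75,0,0,0,0]' >/dev/null
python3 -m inch '[-0.145,0.25,0,0,0,0, -0.29,0.5,0,0,0,0, -0.435,0.75,0,0,0,0]' >/dev/null
python3 -m inch '[-0.145,0.25,0,0,0,0, -0.29,0.5,0,0,0,0, -0.435,0.75,0,0,0,0]' >/dev/null
python3 look.py wrist whe:wheel
python3 -m inch '[-0.145,0.25,0,0,0,0, -0.29,0.5,0,0,0,0, -0.38,0.67,0,0,0,0, -0.435,0.75,0,0,0,0, -0.435,0.75,0,0,0,0, -0.435,0.75,0,0,0,0]'
python3 look.py wrist whe:wheel w6.png
python3 look.py top whe:wheel
python3 look.py side whe:wheel
```

```text
29.45 [ 0.531  -0.2345  0.1268] [ 0.9903  0.139  -0.0019] 0.04305588624556212
wheel 0.72 [294.3, 170.9, 513.6, 366.0] xy [ 0.5086 -0.3117] res [-4.0256 -0.5936 11.1077 22.5018] toolunits [-0.4113  0.9168 -0.0005]
time: 30.05
position: [0.506, -0.2969, 0.1274]
tool_rot: [0.998, 0.069, -0.0, -0.001]
ft_force: [-0.1, -0.6, -1.1]
grip_width: 0.0433
grip_force: 15.0
30.05 [ 0.506  -0.2969  0.1274] [ 0.9904  0.1385 -0.0007] 0.04331449233898706
wheel 0.66 [203.4, 115.3, 442.2, 353.9] xy [ 0.5109 -0.2995] res [-2.5596  1.1452  2.5943 -1.8503] toolunits [ 0.0559  0.0403 -0.0001]
30.15 [ 0.5064 -0.2963  0.1276] [ 0.9901  0.1401 -0.0005] 0.04332158610675352
wheel 0.74 [444.9, 220.2, 557.6, 337.4] xy [ 0.508  -0.2932] res [-2.2055 -1.387   2.8269  1.1488] toolunits [ 0.0247 -0.0355  0.    ]
30.25 [ 0.5067 -0.2964  0.1278] [ 0.9901  0.1406 -0.0002] 0.042930329866208754
wheel 0.92 [232.0, 328.9, 384.1, 460.3] xy [ 0.5103 -0.306 ] res [-1.0822 -0.3219  1.1191  0.0469] toolunits [ 0.0278  0.125  -0.0001]
```

View pics/w6.png

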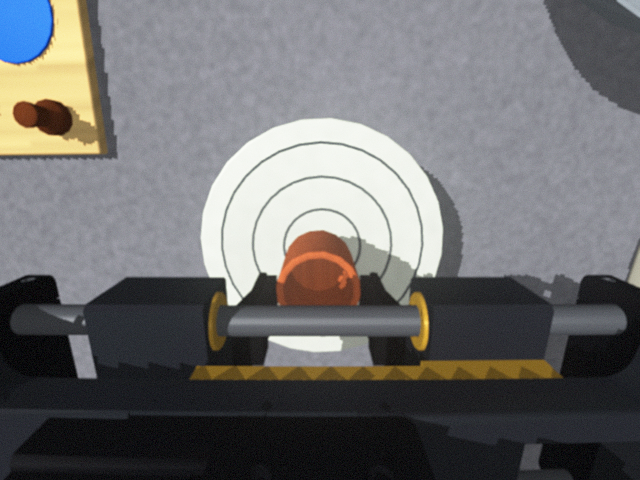

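The wheel rim runs from x=202 to x=443 with its top at y=118. The inner ring is centred near (322,243), and the cup base at about (320,250) is close to it. I'll fit the rim using only its unoccluded edges.

```bash
python3 - <<'E'
from h import *
from scipy.spatial.transform import Rotation as R
o=get_obs();M=R.from_quat(o['tool_rot']).as_matrix();im=camera('wrist');c=get_calibration('wrist')
hsv=cv2.cvtColor(im,cv2.COLOR_RGB2HSV)
m=((hsv[...,1]<40)&(hsv[...,2]>190)).astype(np.uint8);m[275:]=0
m=cv2.morphologyEx(m,cv2.MORPH_CLOSE,np.ones((7,7)))
k=max(cv2.findContours(m,0,1)[0],key=cv2.contourArea)
h=cv2.convexHull(k)[:,0];h=h[h[:,1]<260]
P=onplane('wrist',h,.06,c)
s=least_squares(lambda p:np.hypot(*(P-p[:2]).T)-p[2],[.507,-.298,.09],loss='soft_l1',f_scale=.001)
print(s.x,np.abs(s.fun).max(),(np.r_[s.x[:2],0]-np.r_[o['position'][:2],0])@M/.08)
hc=onplane('wrist',[[322,243]],.06,c);print(hc)
E
```

```text
[ 0.51078407 -0.29890737  0.08907019] 0.00035710867933815005 [ 4.65489601e-02  3.44751933e-02 -1.38686996e-05]
[[ 0.51314248 -0.29920735]]
```

```bash

python3 -m inch '[0.03,0.03,0.05,0,0,0, 0.03,0.03,0.15,0,0,0, 0.03,0.03,0.25,0,0,0, 0.03,0.03,0.32,0,0,0, 0.03,0.03,0.35,0,0,0, 0.03,0.03,0.35,0,0,0, 0.03,0.03,0.35,0,0,0]'
python3 -m inch '[0,0,0.015,0,0,0, 0,0,0.03,0,0,0, 0,0,0.045,0,0,0, 0,0,0.045,0,0,0, 0,0,0.045,0,0,0]'
```

```text
time: 30.98
position: [0.509, -0.2996, 0.0995]
tool_rot: [0.998, 0.07, -0.0, -0.0]
ft_force: [0.1, -0.4, -1.0]
grip_width: 0.0434
grip_force: 15.0
time: 31.4
position: [0.5092, -0.2998, 0.0965]
tool_rot: [0.998, 0.07, 0.0, 0.0]
ft_force: [0.2, -0.3, -1.1]
grip_width: 0.0431
grip_force: 15.0
```

```bash

python3 -m inch '[0,0,0.01,0,0,0, 0,0,0.02,0,0,0, 0,0,0.02,0,0,0, 0,0,0.02,0,0,0]'
```

```text
time: 31.73
position: [0.5093, -0.2998, 0.0963]
tool_rot: [0.998, 0.07, 0.0, 0.0]
ft_force: [-1.8, 0.5, 8.1]
grip_width: 0.0433
grip_force: 15.0
```

```bash

python3 -m inch '[0,0,-0.01,0,0,0, 0,0,-0.01,0,0,0, 0,0,-0.01,0,0,0,0,0,-0.01,0,0,0,0,0,-0.01,0,0,0,0,0,-0.01,0,0,0]' 66
python3 -m inch '[0,0,-0.1,0,0,0, 0,0,-0.4,0,0,0, 0,0,-0.8,0,0,0, 0,0,-1,0,0,0, 0,0,-1,0,0,0]' 87
python3 look.py wrist whe:wheel,wcup:cup w7.png
python3 look.py top wcup:cup
python3 look.py side wcup:cup
```

```text
time: 32.23
position: [0.5091, -0.2996, 0.0953]
tool_rot: [0.998, 0.07, -0.0, -0.0]
ft_force: [0.7, 0.1, -0.2]
grip_width: 0.0649
grip_force: 0.0
time: 32.65
position: [0.5116, -0.3017, 0.1803]
tool_rot: [0.998, 0.07, 0.003, 0.003]
ft_force: [-0.1, -0.4, 0.4]
grip_width: 0.0854
grip_force: 0.0
32.65 [ 0.5116 -0.3017  0.1803] [0.9902 0.1394 0.0062] 0.0854354397900171
wheel 0.6 [216.7, 129.4, 415.1, 308.7] xy [ 0.5103 -0.2998] res [-1.9955 -0.7626  2.078  17.143 ] toolunits [-0.0126 -0.0257 -0.0003]
cup 0.64 [289.9, 215.3, 341.6, 277.2] xy [ 0.5087 -0.2999] res [-3.3916 -3.0486  3.5009  2.5612] toolunits [-0.0326 -0.0273 -0.0004]
32.8 [ 0.5087 -0.2993  0.1752] [ 0.9903  0.1393 -0.0006] 0.08668267214581306
cup 0.43 [491.2, 266.5, 500.0, 287.1] xy [ 0.5047 -0.2526] res [-30.3504  -2.861    2.7895   8.0944] toolunits [ 0.0326 -0.5849  0.0004]
32.9 [ 0.5082 -0.2989  0.1742] [ 0.9903  0.1392 -0.002 ] 0.08694053994438951
cup 0.91 [292.4, 341.8, 330.1, 400.6] xy [ 0.5142 -0.3009] res [-0.8323  1.0679  0.8344 -1.0015] toolunits [ 0.071   0.0354 -0.0002]
```

View pics/w7.png

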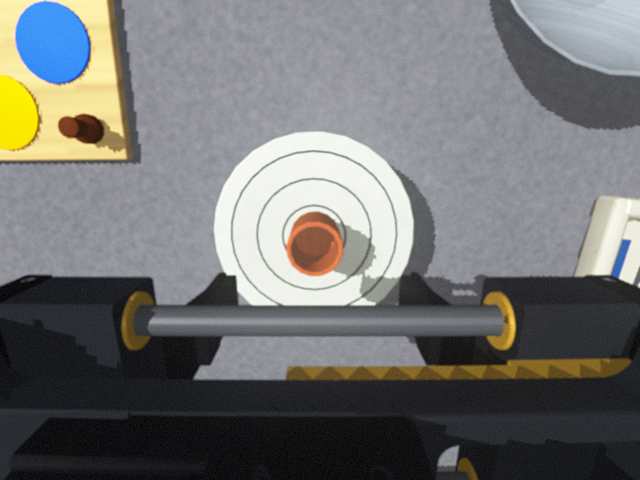

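The cup stands upright at the inner ring: base about (317,230), ring centre about (315,232). Next I'll go back over the bay to measure the bare coasters by colour.

```bash

python3 -m inch '[0.05,-0.1,0,0,0,0, 0.17,-0.3,0,0,0,0, 0.3,-0.52,0,0,0,0, 0.43,-0.75,0,0,0,0]' >/dev/null
python3 -m inch '[0.145,-0.25,0,0,0,0, 0.29,-0.5,0,0,0,0, 0.43,-0.75,0,0,0,0]' >/dev/null
python3 -m inch '[0.145,-0.25,0,0,0,0, 0.29,-0.5,0,0,0,0, 0.43,-0.75,0,0,0,0]' >/dev/null
python3 -m inch '[0.145,-0.25,0,0,0,0, 0.29,-0.5,0,0,0,0, 0.43,-0.75,0,0,0,0]' >/dev/null
python3 -m inch '[0.145,-0.25,-0.1,0,0,0, 0.29,-0.5,-0.3,0,0,0, 0.43,-0.75,-0.5,0,0,0, 0.43,-0.75,-0.5,0,0,0, 0.43,-0.75,-0.5,0,0,0, 0.43,-0.75,-0.5,0,0,0]' >/dev/null
cat > coast.py <<'E'
from h import *
import sys
def circ(n,z=.015,r=.035):
    im=camera(n);c=get_calibration(n);h=cv2.cvtColor(im,cv2.COLOR_RGB2HSV);out={}
    for k,(a,b) in {'blue':(105,125),'yellow':(20,32),'green':(55,80)}.items():
        m=((h[...,0]>=a)&(h[...,0]<=b)&(h[...,1]>170)).astype(np.uint8)
        g=np.zeros_like(m);p=proj(n,[[.64,.02,.015]],c)[0];cv2.circle(g,tuple(int(v) for v in p),130,1,-1);m*=g
        k2=max(cv2.findContours(m,0,1)[0],key=cv2.contourArea)
        P=onplane(n,cv2.convexHull(k2)[:,0],z,c)
        s=least_squares(lambda q:np.hypot(*(P-q[:2]).T)-q[2],[*P.mean(0),r],loss='soft_l1',f_scale=.001)
        print(n,k,s.x.round(4),'res',np.abs(s.fun).max().round(4));out[k]=s.x[:2]
    return out
o=get_obs();print(o['time'],o['position'])
circ('wrist');circ('wrist')
o=circ('side')
E
python3 coast.py
```

```text
34.5833 [0.6366848  0.02158573 0.21458898]
wrist blue [ 0.6469 -0.0382  0.0322] res 0.0004
wrist yellow [0.5792 0.0131 0.0342] res 0.0003
wrist green [0.6296 0.0838 0.0289] res 0.0081
wrist blue [ 0.6474 -0.0381  0.0324] res 0.0009
wrist yellow [0.5796 0.0133 0.0342] res 0.0003
wrist green [0.6316 0.0839 0.0293] res 0.0082Traceback (most recent call last):
  File "coast.py", line 15, in <module>
    o=circ('side')
  File "coast.py", line 8, in circ
    k2=max(cv2.findContours(m,0,1)[0],key=cv2.contourArea)
ValueError: max() iterable argument is empty
```

```bash

python3 -m inch '[-0.05,-0.12,0,0,0,0, -0.15,-0.35,0,0,0,0, -0.25,-0.6,0,0,0,0, -0.34,-0.84,0,0,0,0]' >/dev/null
python3 -m inch '[-0.12,-0.28,0,0,0,0, -0.23,-0.56,0,0,0,0, -0.34,-0.84,0,0,0,0]' >/dev/null
python3 -m inch '[-0.12,-0.28,0,0,0,0, -0.23,-0.56,0,0,0,0, -0.34,-0.84,0,0,0,0]' >/dev/null
python3 -m inch '[-0.12,-0.28,0,0,0,0, -0.23,-0.56,0.2,0,0,0, -0.34,-0.84,0.4,0,0,0, -0.34,-0.84,0.5,0,0,0,-0.34,-0.84,0.5,0,0,0,-0.34,-0.84,0.5,0,0,0]' 87 30
python3 look.py wrist tjar:jar_green,tjar:jar_blue,tjar:jar_yellow
```

```text
time: 36.07
position: [0.4923, 0.2719, 0.1752]
tool_rot: [0.998, 0.07, -0.0, 0.0]
ft_force: [0.6, 0.1, 0.8]
grip_width: 0.0871
grip_force: 0.0
36.0667 [0.4923 0.2719 0.1752] [ 0.9903  0.1392 -0.001 ] 0.08712872151685046
jar_green 0.57 [296.0, 103.8, 374.5, 184.7] xy [0.5697 0.2704] res [ 0.7265  0.6042 -0.6451 -0.7679] toolunits [ 0.9547  0.1523 -0.0009]
jar_blue 0.78 [282.4, 195.3, 352.6, 287.9] xy [0.4928 0.2718] res [-0.1732  1.4956  0.1732 -0.8349] toolunits [ 0.006   0.0019 -0.    ]
jar_yellow 0.71 [267.8, 282.3, 333.7, 376.3] xy [0.4126 0.2742] res [  0.1817 -12.5133  -0.196    1.3997] toolunits [-0.9824 -0.1678  0.0009]
```

```bash

python3 -m inch '[-0.02,-0.015,0.2,0,0,0, -0.02,-0.015,0.5,0,0,0, -0.02,-0.015,0.8,0,0,0, -0.02,-0.015,1,0,0,0, -0.02,-0.015,1,0,0,0]' 
python3 -m inch '[0,0,0.05,0,0,0,0,0,0.1,0,0,0,0,0,0.1,0,0,0,0,0,0.1,0,0,0]' 
python3 -m inch '[0,0,0,0,0,0,0,0,0,0,0,0,0,0,0,0,0,0,0,0,0,0,0,0,0,0,0,0,0,0,0,0,0,0,0,0,0,0,0,0,0,0,0,0,0,0,0,0]' 0 30
python3 -m inch '[0,0,-0.1,0,0,0, 0,0,-0.3,0,0,0, 0,0,-0.6,0,0,0, 0,0,-0.9,0,0,0, 0,0,-1,0,0,0, 0,0,-1,0,0,0]'
python3 -m inch '[0,0.1,-0.03,0,0,0, 0,0.33,-0.07,0,0,0, 0,0.58,-0.1,0,0,0, 0,0.82,-0.1,0,0,0]' >/dev/null
python3 -m inch '[0.12,0.27,0,0,0,0, 0.24,0.54,0,0,0,0, 0.35,0.82,0,0,0,0]' >/dev/null
python3 -m inch '[0.12,0.27,0,0,0,0, 0.24,0.54,0,0,0,0, 0.35,0.82,0,0,0,0]' >/dev/null
python3 -m inch '[0.12,0.27,0,0,0,0, 0.24,0.54,0,0,0,0, 0.35,0.82,0,0,0,0]' >/dev/null
python3 -m inch '[0.12,0.27,0,0,0,0, 0.24,0.54,0,0,0,0, 0.32,0.75,0,0,0,0, 0.35,0.82,0,0,0,0, 0.35,0.82,0,0,0,0, 0.35,0.82,0,0,0,0, 0.35,0.82,0,0,0,0]'
python3 look.py wrist coaster_green,coaster_yellow w8.png
```

```text
time: 36.68
position: [0.4892, 0.2719, 0.093]
tool_rot: [0.998, 0.069, -0.003, 0.001]
ft_force: [-0.9, 1.1, -0.5]
grip_width: 0.0869
grip_force: 0.0
time: 37.02
position: [0.4915, 0.2735, 0.0885]
tool_rot: [0.998, 0.07, 0.001, -0.0]
ft_force: [-0.5, 0.1, -1.3]
grip_width: 0.0869
grip_force: 0.0
time: 37.68
position: [0.4908, 0.2732, 0.0876]
tool_rot: [0.998, 0.07, 0.0, 0.0]
ft_force: [0.3, -0.8, 0.6]
grip_width: 0.0509
grip_force: 30.0
time: 38.18
position: [0.4923, 0.274, 0.17]
tool_rot: [0.998, 0.07, 0.003, -0.001]
ft_force: [-0.5, 0.7, -2.1]
grip_width: 0.0508
grip_force: 30.0
time: 39.85
position: [0.646, -0.0345, 0.175]
tool_rot: [0.998, 0.07, -0.001, -0.001]
ft_force: [0.9, 0.8, -2.1]
grip_width: 0.0505
grip_force: 45.4
39.85 [ 0.646  -0.0345  0.175 ] [ 0.9901  0.1401 -0.0022] 0.05048503429145784
coaster_green 0.89 [169.0, 191.9, 236.1, 259.2] xy [0.6273 0.0813] res [-0.8083  0.0498  0.8001 -0.0189] toolunits [-0.0291 -1.467   0.0022]
coaster_yellow 0.83 [232.9, 249.8, 277.1, 294.2] xy [0.5765 0.0264] res [-13.9545  -1.5583   7.7512  15.6422] toolunits [-0.7541 -0.8759  0.0029]
```

View pics/w8.png

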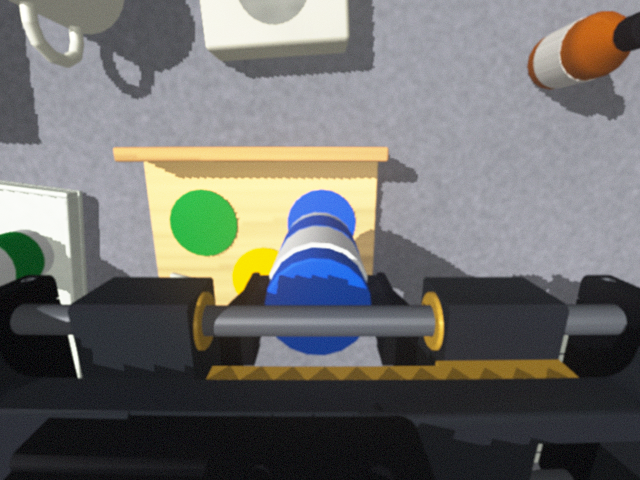

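The blue jar is held upright over its coaster, whose rim shows at (321,210). Lowering it with a fine correction.

```bash

python3 -m inch '[0.01,0.017,0.2,0,0,0, 0.01,0.017,0.5,0,0,0, 0.01,0.017,0.75,0,0,0, 0.01,0.017,0.88,0,0,0, 0.01,0.017,0.9,0,0,0, 0.01,0.017,0.9,0,0,0, 0.01,0.017,0.9,0,0,0]'
python3 -m inch '[0,0,0.02,0,0,0, 0,0,0.04,0,0,0, 0,0,0.06,0,0,0, 0,0,0.07,0,0,0, 0,0,0.08,0,0,0, 0,0,0.08,0,0,0,0,0,0.08,0,0,0]'
```

```text
time: 40.58
position: [0.6492, -0.037, 0.1046]
tool_rot: [0.998, 0.07, 0.001, 0.0]
ft_force: [-0.0, -0.0, -1.3]
grip_width: 0.0505
grip_force: 45.4
time: 41.17
position: [0.6486, -0.0372, 0.0977]
tool_rot: [0.998, 0.07, 0.0, 0.0]
ft_force: [-0.2, -0.2, 2.3]
grip_width: 0.0504
grip_force: 45.5
```

```bash

python3 -m inch '[0,0,0,0,0,0, 0,0,0,0,0,0, 0,0,0,0,0,0,0,0,0,0,0,0,0,0,0,0,0,0]' 70 30
python3 -m inch '[0,0,-0.1,0,0,0, 0,0,-0.4,0,0,0, 0,0,-0.8,0,0,0, 0,0,-1,0,0,0, 0,0,-1,0,0,0, 0,0,-1,0,0,0]' 87
python3 look.py wrist jar_blue,coaster_blue w9.png
python3 look.py wrist jar_blue,coaster_blue
python3 - <<'E'
import cv2
i=cv2.imread('pics/w9.png')[120:320,180:440];cv2.imwrite('pics/w9c.png',cv2.resize(i,None,fx=2.5,fy=2.5))
E
```

```text
time: 41.58
position: [0.6481, -0.037, 0.0968]
tool_rot: [0.998, 0.07, -0.0, -0.0]
ft_force: [-0.3, 0.1, 0.2]
grip_width: 0.0686
grip_force: 0.0
time: 42.08
position: [0.6489, -0.0371, 0.1785]
tool_rot: [0.998, 0.07, 0.001, 0.0]
ft_force: [0.1, -0.4, -0.4]
grip_width: 0.0867
grip_force: 0.0
42.0833 [ 0.6489 -0.0371  0.1785] [0.9902 0.1394 0.0025] 0.0867181577127707
jar_blue 0.91 [283.4, 197.9, 356.2, 289.0] xy [ 0.6491 -0.0382] res [-0.2371 -1.6198  0.2373  0.9213] toolunits [-0.0003  0.014   0.    ]
coaster_blue 0.69 [282.7, 192.7, 352.4, 234.7] xy [ 0.6467 -0.0369] res [ 0.429  -2.3141 -0.4292 22.9833] toolunits [-0.0273 -0.0074 -0.0001]
42.2333 [ 0.6471 -0.0368  0.1756] [ 0.9902  0.1393 -0.0032] 0.08670420584039
jar_blue 0.72 [282.7, 196.7, 357.7, 290.3] xy [ 0.6483 -0.0384] res [ 0.6198 -0.5733 -0.62    0.3767] toolunits [ 0.0128  0.0214 -0.0001]
coaster_blue 0.61 [283.4, 190.7, 352.2, 231.5] xy [ 0.6473 -0.0366] res [-0.2214 -1.8964  0.2211 25.0261] toolunits [ 0.003  -0.0016 -0.    ]
```

View pics/w9c.png

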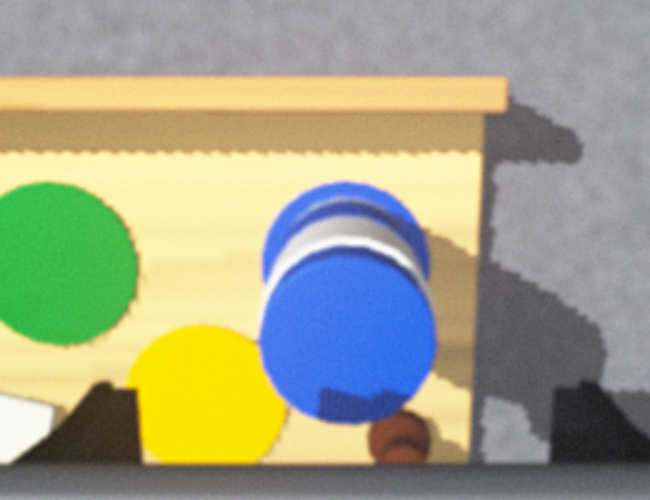

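The blue jar stands upright on its blue coaster with the rim showing evenly, about 2 mm off centre. Fetching yellow.

```bash

python3 -m inch '[-0.1,-0.2,0,0,0,0, -0.2,-0.4,0,0,0,0, -0.35,-0.6,0,0,0,0, -0.483,-0.852,0,0,0,0]' >/dev/null
python3 -m inch '[-0.16,-0.28,0,0,0,0, -0.32,-0.56,0,0,0,0, -0.483,-0.852,0,0,0,0]' >/dev/null
python3 -m inch '[-0.16,-0.28,0,0,0,0, -0.32,-0.56,0,0,0,0, -0.483,-0.852,0,0,0,0]' >/dev/null
python3 -m inch '[-0.16,-0.28,0,0,0,0, -0.32,-0.56,0,0,0,0, -0.483,-0.852,0,0,0,0]' >/dev/null
python3 -m inch '[-0.16,-0.28,0,0,0,0, -0.32,-0.56,0,0,0,0, -0.44,-0.78,0,0,0,0, -0.483,-0.852,0,0,0,0,-0.483,-0.852,0,0,0,0,-0.483,-0.852,0,0,0,0,-0.483,-0.852,0,0,0,0]'
python3 look.py wrist tjar:jar_yellow
```

```text
time: 44.05
position: [0.4105, 0.2728, 0.177]
tool_rot: [0.998, 0.069, 0.0, 0.0]
ft_force: [0.5, 0.3, 0.5]
grip_width: 0.087
grip_force: 0.0
44.05 [0.4105 0.2728 0.177 ] [0.9904 0.1385 0.0005] 0.08700400114830195
jar_yellow 0.9 [281.8, 201.0, 351.4, 287.8] xy [0.4081 0.2731] res [-0.2206 -2.4325  0.2207  1.0999] toolunits [-0.03   -0.0082 -0.    ]
```

```bash

python3 -m inch '[-0.015,-0.01,0.2,0,0,0, -0.015,-0.01,0.5,0,0,0, -0.015,-0.01,0.8,0,0,0, -0.015,-0.01,1,0,0,0, -0.015,-0.01,1,0,0,0]' 
python3 -m inch '[0,0,0.06,0,0,0,0,0,0.12,0,0,0,0,0,0.12,0,0,0,0,0,0.12,0,0,0]' 
python3 -m inch '[0,0,0,0,0,0,0,0,0,0,0,0,0,0,0,0,0,0,0,0,0,0,0,0,0,0,0,0,0,0,0,0,0,0,0,0,0,0,0,0,0,0,0,0,0,0,0,0]' 0 30
python3 -m inch '[0,0,-0.1,0,0,0, 0,0,-0.3,0,0,0, 0,0,-0.6,0,0,0, 0,0,-0.9,0,0,0, 0,0,-1,0,0,0, 0,0,-1,0,0,0]'
python3 -m inch '[0.05,0.1,-0.03,0,0,0, 0.15,0.3,-0.07,0,0,0, 0.24,0.5,-0.1,0,0,0, 0.332,0.7,-0.1,0,0,0]' >/dev/null
python3 -m inch '[0.11,0.23,0,0,0,0, 0.22,0.46,0,0,0,0, 0.332,0.7,0,0,0,0]' >/dev/null
python3 -m inch '[0.11,0.23,0,0,0,0, 0.22,0.46,0,0,0,0, 0.332,0.7,0,0,0,0]' >/dev/null
python3 -m inch '[0.11,0.23,0,0,0,0, 0.22,0.46,0,0,0,0, 0.332,0.7,0,0,0,0]' >/dev/null
python3 -m inch '[0.11,0.23,0,0,0,0, 0.22,0.46,0,0,0,0, 0.3,0.63,0,0,0,0, 0.332,0.7,0,0,0,0, 0.332,0.7,0,0,0,0, 0.332,0.7,0,0,0,0,0.332,0.7,0,0,0,0,0.332,0.7,0,0,0,0]'
python3 -m inch '[0,0,0,0,0,0,0,0,0,0,0,0]'
```

```text
time: 44.57
position: [0.4068, 0.2725, 0.0944]
tool_rot: [0.998, 0.069, -0.003, 0.001]
ft_force: [0.2, 0.1, 0.3]
grip_width: 0.087
grip_force: 0.0
time: 44.9
position: [0.4088, 0.2742, 0.0881]
tool_rot: [0.998, 0.07, 0.001, -0.0]
ft_force: [1.8, 0.3, 0.1]
grip_width: 0.0871
grip_force: 0.0
time: 45.57
position: [0.4084, 0.2739, 0.0877]
tool_rot: [0.998, 0.07, 0.0, 0.0]
ft_force: [1.0, -1.0, 2.0]
grip_width: 0.0504
grip_force: 41.5
time: 46.07
position: [0.4096, 0.2748, 0.1696]
tool_rot: [0.998, 0.07, 0.002, -0.001]
ft_force: [-0.3, -0.2, -2.0]
grip_width: 0.0506
grip_force: 41.6
time: 47.82
position: [0.5778, 0.0164, 0.1754]
tool_rot: [0.998, 0.07, -0.001, -0.0]
ft_force: [-0.2, -1.1, -2.5]
grip_width: 0.0508
grip_force: 41.6
time: 47.98
position: [0.5784, 0.0161, 0.1757]
tool_rot: [0.998, 0.07, 0.0, -0.0]
ft_force: [0.4, 0.1, -2.1]
grip_width: 0.0506
grip_force: 41.6
```

```bash

python3 -m inch '[0.012,0.015,0.2,0,0,0, 0.012,0.015,0.5,0,0,0, 0.012,0.015,0.75,0,0,0, 0.012,0.015,0.88,0,0,0, 0.012,0.015,0.92,0,0,0, 0.012,0.015,0.92,0,0,0, 0.012,0.015,0.92,0,0,0,0.012,0.015,0.92,0,0,0]'
python3 -m inch '[0,0,0.02,0,0,0, 0,0,0.04,0,0,0, 0,0,0.06,0,0,0, 0,0,0.07,0,0,0, 0,0,0.07,0,0,0,0,0,0.07,0,0,0]'
```

```text
time: 48.65
position: [0.581, 0.0142, 0.1032]
tool_rot: [0.998, 0.07, 0.001, 0.0]
ft_force: [-0.9, -0.0, -1.4]
grip_width: 0.0502
grip_force: 41.6
time: 49.15
position: [0.5806, 0.0142, 0.0977]
tool_rot: [0.998, 0.07, 0.001, 0.0]
ft_force: [-0.6, -0.7, 5.7]
grip_width: 0.0506
grip_force: 42.1
```

```bash

python3 -m inch '[0,0,0,0,0,0, 0,0,0,0,0,0, 0,0,0,0,0,0,0,0,0,0,0,0,0,0,0,0,0,0]' 70 30
python3 -m inch '[0,0,-0.1,0,0,0, 0,0,-0.4,0,0,0, 0,0,-0.8,0,0,0, 0,0,-1,0,0,0, 0,0,-1,0,0,0, 0,0,-1,0,0,0]' 87
python3 look.py wrist jar_yellow,coaster_yellow,jar_blue
python3 -m inch '[0.02,-0.1,0,0,0,0, 0.04,-0.35,0,0,0,0, 0.06,-0.6,0,0,0,0, 0.08,-0.8,0,0,0,0]' >/dev/null
python3 -m inch '[0.03,-0.28,0,0,0,0, 0.05,-0.55,0,0,0,0, 0.08,-0.8,0,0,0,0]' >/dev/null
python3 -m inch '[0.03,-0.28,0,0,0,0, 0.05,-0.55,0,0,0,0, 0.08,-0.8,0,0,0,0]' >/dev/null
python3 -m inch '[0.03,-0.28,0,0,0,0, 0.05,-0.55,0,0,0,0, 0.08,-0.8,0,0,0,0, 0.08,-0.8,0,0,0,0, 0.08,-0.8,0,0,0,0,0.08,-0.8,0,0,0,0]' 
python3 look.py wrist tjar:jar_green
```

```text
time: 49.57
position: [0.5798, 0.0143, 0.0962]
tool_rot: [0.998, 0.07, -0.0, -0.0]
ft_force: [0.3, 0.2, 0.5]
grip_width: 0.0688
grip_force: 0.0
time: 50.07
position: [0.5804, 0.0142, 0.1776]
tool_rot: [0.998, 0.07, 0.001, 0.0]
ft_force: [-0.2, -0.5, -1.0]
grip_width: 0.0868
grip_force: 0.0
50.0667 [0.5804 0.0142 0.1776] [0.9902 0.1393 0.0025] 0.08676496066433316
jar_yellow 0.69 [283.5, 203.6, 352.3, 290.8] xy [0.579  0.0141] res [-2.2762 -5.6802  2.2821  1.4716] toolunits [-0.0182 -0.0018 -0.    ]
coaster_yellow 0.8 [281.5, 195.6, 352.2, 236.3] xy [0.5757 0.0148] res [ 0.9275 -2.5911 -0.9282 23.875 ] toolunits [-0.0573 -0.0154 -0.0002]
jar_blue 0.76 [353.7, 126.3, 448.5, 208.8] xy [ 0.6478 -0.0365] res [-1.8882  1.0439  0.7378 -0.9765] toolunits [0.7447 0.7454 0.0024]
time: 51.6
position: [0.569, 0.271, 0.1756]
tool_rot: [0.998, 0.07, -0.001, 0.0]
ft_force: [0.0, -0.9, -0.9]
grip_width: 0.0866
grip_force: 0.0
51.6 [0.569  0.271  0.1756] [ 0.9902  0.1397 -0.0016] 0.08661079055710207
jar_green 0.83 [280.5, 198.7, 355.3, 285.9] xy [0.5689 0.2704] res [ 2.1053 -2.3363 -2.1118  0.8897] toolunits [-0.002   0.0084  0.    ]
```

```bash

python3 -m inch '[0,0,0.2,0,0,0, 0,0,0.5,0,0,0, 0,0,0.8,0,0,0, 0,0,1,0,0,0, 0,0,1,0,0,0]' 
python3 -m inch '[0,0,0.05,0,0,0,0,0,0.1,0,0,0,0,0,0.1,0,0,0,0,0,0.1,0,0,0]' 
python3 -m inch '[0,0,0,0,0,0,0,0,0,0,0,0,0,0,0,0,0,0,0,0,0,0,0,0,0,0,0,0,0,0,0,0,0,0,0,0,0,0,0,0,0,0,0,0,0,0,0,0]' 0 30
python3 -m inch '[0,0,-0.1,0,0,0, 0,0,-0.3,0,0,0, 0,0,-0.6,0,0,0, 0,0,-0.9,0,0,0, 0,0,-1,0,0,0, 0,0,-1,0,0,0]'
python3 -m inch '[0.02,0.1,-0.03,0,0,0, 0.06,0.33,-0.07,0,0,0, 0.1,0.58,-0.1,0,0,0, 0.142,0.82,-0.1,0,0,0]' >/dev/null
python3 -m inch '[0.05,0.27,0,0,0,0, 0.1,0.54,0,0,0,0, 0.142,0.82,0,0,0,0]' >/dev/null
python3 -m inch '[0.05,0.27,0,0,0,0, 0.1,0.54,0,0,0,0, 0.13,0.75,0,0,0,0, 0.142,0.82,0,0,0,0, 0.142,0.82,0,0,0,0, 0.142,0.82,0,0,0,0,0.142,0.82,0,0,0,0,0.142,0.82,0,0,0,0,0.142,0.82,0,0,0,0,0.142,0.82,0,0,0,0]'
python3 look.py wrist jar_yellow,jar_blue
```

```text
time: 52.12
position: [0.5669, 0.2692, 0.0926]
tool_rot: [0.998, 0.069, -0.004, 0.001]
ft_force: [-0.1, -0.1, -0.4]
grip_width: 0.0871
grip_force: 0.0
time: 52.45
position: [0.5703, 0.2713, 0.0893]
tool_rot: [0.998, 0.07, 0.001, -0.0]
ft_force: [0.5, 0.1, -0.2]
grip_width: 0.0871
grip_force: 0.0
time: 53.12
position: [0.5696, 0.2712, 0.0885]
tool_rot: [0.998, 0.07, 0.0, 0.0]
ft_force: [-0.3, -0.9, 0.9]
grip_width: 0.0504
grip_force: 40.5
time: 53.62
position: [0.5712, 0.2719, 0.1709]
tool_rot: [0.998, 0.07, 0.003, -0.001]
ft_force: [0.4, 0.1, -3.4]
grip_width: 0.05
grip_force: 39.0
time: 55.03
position: [0.6305, 0.0821, 0.1764]
tool_rot: [0.998, 0.07, -0.0, -0.0]
ft_force: [0.0, -0.2, -3.2]
grip_width: 0.0503
grip_force: 39.1
55.0333 [0.6305 0.0821 0.1764] [ 0.9901  0.1405 -0.    ] 0.05026456860459839
jar_yellow 0.77 [358.9, 258.2, 420.1, 355.6] xy [0.584  0.0238] res [-18.3631  -8.3985   0.9894   1.6981] toolunits [-0.6769  0.6406 -0.    ]
jar_blue 0.93 [412.0, 193.5, 525.7, 277.9] xy [ 0.6564 -0.035 ] res [-2.7461 -5.0992  0.8756  1.4802] toolunits [ 0.1159  1.495  -0.0001]
```

```bash

python3 -m inch '[0,0,0.2,0,0,0, 0,0,0.5,0,0,0, 0,0,0.75,0,0,0, 0,0,0.88,0,0,0, 0,0,0.91,0,0,0, 0,0,0.91,0,0,0, 0,0,0.91,0,0,0,0,0,0.91,0,0,0]'
python3 -m inch '[0,0,0.02,0,0,0, 0,0,0.04,0,0,0, 0,0,0.06,0,0,0, 0,0,0.07,0,0,0, 0,0,0.07,0,0,0,0,0,0.07,0,0,0]'
```

```text
time: 55.85
position: [0.632, 0.0812, 0.105]
tool_rot: [0.998, 0.07, 0.002, 0.0]
ft_force: [1.0, 0.1, -2.6]
grip_width: 0.0504
grip_force: 39.1
time: 56.35
position: [0.631, 0.0812, 0.0985]
tool_rot: [0.998, 0.07, 0.0, 0.0]
ft_force: [-0.5, -0.0, 1.5]
grip_width: 0.0504
grip_force: 39.2
```

Contact. Release, rise, and move clear towards the robot so the top camera can see everything.

```bash

python3 -m inch '[0,0,0,0,0,0, 0,0,0,0,0,0, 0,0,0,0,0,0,0,0,0,0,0,0,0,0,0,0,0,0]' 70 30
python3 -m inch '[0,0,-0.1,0,0,0, 0,0,-0.4,0,0,0, 0,0,-0.8,0,0,0, 0,0,-1,0,0,0, 0,0,-1,0,0,0, 0,0,-1,0,0,0]' 87
python3 look.py wrist jar_green,coaster_green,jar_yellow,jar_blue
python3 -m inch '[0,0,-0.3,0,0,0, -0.2,-0.3,-0.6,0,0,0, -0.5,-0.7,-1,0,0,0,-0.9,-1,-1,0,0,0]' >/dev/null
python3 -m inch '[-0.3,-0.3,0,0,0,0, -0.6,-0.6,0,0,0,0, -1,-1,0,0,0,0]' >/dev/null
python3 -m inch '[-0.3,-0.3,0,0,0,0, -0.6,-0.6,0,0,0,0, -1,-1,0,0,0,0]' >/dev/null
python3 -m inch '[-0.1,-0.3,0,0,0,0, -0.2,-0.6,0,0,0,0, -0.2,-1,0,0,0,0,-0.2,-1,0,0,0,0,-0.2,-1,0,0,0,0]'
python3 look.py top jar_green,jar_yellow,jar_blue,wcup:cup,coaster_green,whe:wheel t9.png
python3 look.py side jar_green,jar_yellow,jar_blue,wcup:cup,whe:wheel s9.png
python3 - <<'E'
import cv2,numpy as np
a=cv2.imread('pics/t9.png')[110:360,170:590];b=cv2.imread('pics/s9.png')[130:470,220:440]
a=cv2.resize(a,None,fx=1.2,fy=1.2);b=cv2.resize(b,(int(220*.88),int(340*.88)))
h=max(a.shape[0],b.shape[0]);p=lambda i:np.pad(i,((0,h-i.shape[0]),(0,0),(0,0)))
cv2.imwrite('pics/fin.png',np.hstack([p(a),p(b)]))
E
```

```text
time: 56.77
position: [0.6308, 0.0812, 0.0978]
tool_rot: [0.998, 0.07, 0.0, -0.0]
ft_force: [-0.1, 0.6, 0.5]
grip_width: 0.0687
grip_force: 0.0
time: 57.27
position: [0.6315, 0.0812, 0.1794]
tool_rot: [0.998, 0.07, 0.001, 0.0]
ft_force: [-0.1, 0.2, -0.3]
grip_width: 0.0867
grip_force: 0.0
57.2667 [0.6315 0.0812 0.1794] [0.9902 0.1393 0.0029] 0.08666381523917005
jar_green 0.84 [281.8, 201.6, 352.1, 293.6] xy [0.6273 0.0813] res [-1.1722 -1.3919  1.1731  0.9377] toolunits [-0.0512 -0.0087 -0.0002]
coaster_green 0.79 [284.1, 190.7, 346.1, 235.1] xy [0.63   0.0839] res [-3.3551 -1.5976  3.3575 21.2469] toolunits [-0.013  -0.0361 -0.0001]
jar_yellow 0.63 [347.5, 259.4, 417.4, 362.1] xy [0.5769 0.0231] res [-8.1173 -3.9008  0.9848  1.5863] toolunits [-0.7761  0.6236 -0.0019]
jar_blue 0.75 [406.7, 198.0, 524.2, 285.9] xy [ 0.6497 -0.0364] res [ 1.4909 -3.3989 -0.7046  0.9521] toolunits [0.0211 1.4875 0.0009]
time: 58.77
position: [0.3505, 0.3571, 0.2564]
tool_rot: [0.997, 0.071, -0.001, 0.0]
ft_force: [-1.3, -0.7, -0.5]
grip_width: 0.0869
grip_force: 0.0
58.7667 [0.3505 0.3571 0.2564] [ 0.9
[... 895 characters left out ...]
7 -0.0003] 0.08719902444252195
jar_green 0.63 [301.0, 175.6, 334.9, 248.8] xy [0.5809 0.0151] res [ 0.0802  0.1875 -0.0813 -0.1535] toolunits [2.2525 4.6065 0.0003]
jar_yellow 0.75 [300.7, 175.0, 336.6, 246.4] xy [0.5828 0.0191] res [ 1.1474 -0.6226 -1.1511  0.6011] toolunits [2.2826 4.5606 0.0003]
jar_blue 0.57 [348.7, 189.2, 384.8, 261.7] xy [ 0.6515 -0.0313] res [-1.1801 -1.2574  1.0052  0.7691] toolunits [3.0466 5.3021 0.0002]
cup 0.97 [292.5, 341.7, 328.3, 397.4] xy [ 0.5137 -0.2984] res [-1.707  -0.4979  1.7401  0.3708] toolunits [0.8816 8.3719 0.0016]
wheel 0.51 [349.6, 191.8, 386.0, 262.4] xy [ 0.6977 -0.0224] res [-12.7809   1.1387  61.1115  -1.1944] toolunits [3.6339 5.2719 0.0001]
```

View pics/fin.png

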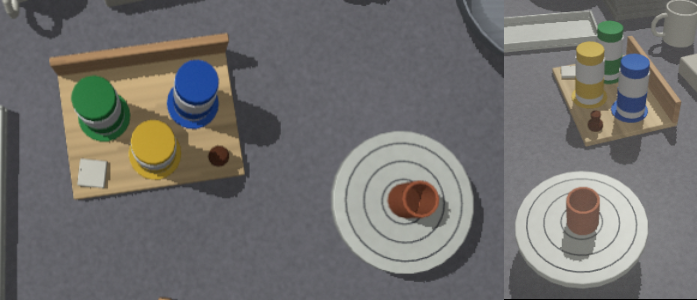

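Final check: all three jars stand upright on their own coasters with the rims showing. The cup stands at the wheel's inner ring, about 2 mm from centre, and the arm is clear. Handing in.

```bash
python3 -c "from rig import hand_in;print(hand_in())"
```

```text
the job is handed in; nothing more can be done
None
```

The job is handed in: all three jars stand on their own coasters and the cup stands in the centre of the banding wheel, all upright and about 2 mm or less off centre by camera (the green jar's fits ran up to 4 mm), at about 59 s of robot time.

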